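# Set a wooden name tag on the lettering slope

## Robot

A 6-joint arm with a two-finger parallel gripper is mounted at the origin on the work surface. World frame = base frame: x ahead of the robot, y to its left, z up, the work surface at z = 0. Lengths are in m, angles in rad, forces in N, time in s.
With the tool pointing down it reaches from about 0.35 to 0.975 m from the base axis. Payload 4.9 kg.
Tool frame: the origin (TCP) lies on the centre line of the jaws, within the pads' length; the fingertips stand 11 mm ahead of it and the grasp point (between the pads) lies 8 mm behind it; z points along the fingers, y is the direction in which the jaws open and shut (so a half turn about z gives the same grasp; the last joint's range is limited). The gripper opens to 85 mm and grips with 20 to 120 N. Pads are 22 mm wide; open, the fingers measure 114 mm over their backs; the gripper's body (76 mm by 85 mm) begins 54 mm behind the grasp point. The pads swing forward as they close: fully open they stand 13 mm farther back than shut.
Start: joints at [1.094, 0.053, 1.613, -0, 1.476, -0.119], TCP at [0.219, 0.585, 0.242] pointing down, gripper open.
Joint ranges: [-3.01, 3.01], [-1.01, 2.22], [0.06, 2.58], [-1.02, 4.17], [0.09, 2.62], [-3.14, 3.14]. Speed limits (rad/s): [2.57, 2.57, 3.14, 3.14, 3.14, 3.14].

## Interface

Orientations are given as a rotation vector (axis times angle).
In Python, from station import ctrl gives the robot as it stands.
- The arm moves only by the tool send_rows, never from a script. Its argument "series" is a list of rows, each an object of numbers: "tx", "ty", "tz": the shift along the tool's x, y, z in cm; "wx", "wy", "wz": the turn, a rotation vector about the tool's x, y, z in rad; "jaw": the closure, from 0 (fully open) to 1 (shut). In form: [{"tx": .., "ty": .., "tz": .., "wx": .., "wy": .., "wz": .., "jaw": ..}, ...]. A call has 1 to 5 rows; each row shifts and turns the pose as measured when the row begins, along the tool's axes as they then stand; what a row does not reach is not made up. A row lasts 1/8 s, in which the tool goes at most 62.5 mm and 10.7 degrees, less where a joint would pass 70% of its speed; a pose out of reach is approached as far as the arm can. A call is refused whole if a number of a shift passes 6.25 or a number of a turn 0.188, either way. A call with a gripper value outside its range is refused whole. The fingers move at their own pace and stop on an object; "squeeze" is the grip in N (left out, the last holds). Time passes only in rows, so rows that do not move let the fingers close. It gives the time, the measured TCP pose, the force and the opening at its end, in the units of the state.
- ctrl.get_obs(): the state, without advancing time (a new reading comes with each control period).
- ctrl.get_image(name): name is "side" or "top" or "wrist"; returns the picture (400x640x3 uint8, red, green, blue); there is no depth.
- ctrl.camera_info(name): a dict with "mtx" (3x3 intrinsics, pixels), "R" (3x3) and "t" (3): a world point X has camera coordinates R X + t. Camera axes: x right, y down, z forward; pixel columns grow to the right and rows downward; lengths in m; the calibration is good to about 2 mm. A picture is of the moment at which its call begins: read the wrist's pose just before it. camera_info takes no time and is no camera call; for the wrist camera it gives the pose at the moment of the call.
- ctrl.finish_job(): hands the job in, once; it reports no verdict.
The state is a dict: "t": time; "q": joint angles; "dq": joint speeds; "effort": joint torques, N m; "tool_pos": TCP position; "tool_rot": TCP orientation; "contact_force": force on the tool from outside, world axes, zero at the start; "wrist_torque": the same for the moment, N m; "opening": finger opening in m.
Only numpy, scipy, OpenCV 4.12 (cv2) and the standard library are available. Lean on these libraries where they do the work, as an engineer would, in place of code of your own. Each camera call takes 0.05 s, during which the arm holds its last target.

## Task

Get the wooden tag with the clipped corners and the hanging hole ready for lettering: lay it flat on the sloping lettering board, hole end up the slope, set down clear of the two stop strips and not dropped, and let it slide into the corner where the strips meet. Nudge it gently where it hangs up so that it is fully home against both strips, and slide the wooden cleat up until it bears firmly on its free long edge, then leave it there snug, so that the tag cannot shift. Leave everything else on the desk where it is.

Things in the scene. Friction and masses are not known exactly. Their poses are not given: they have to be found in the camera images.
- tag_mid (a point): Middle (half-way through the thickness) of the tag to be lettered: loose pale wood slab lying flat on the desk, 150 mm long (x), 60 mm wide (y), 18 mm thick (z), about 0.12 kg. The corners of its -x end are clipped (15 mm at 45 degrees, leaving an end face 30 mm wide); the +x end is square. x points from hole end to square end, z out of its upper face.
- tag_hole (a point): Middle of the tag's 12 mm hanging hole, 53 mm from tag_mid towards the clipped end; same axes as tag_mid.
- slope: Smooth grey sloping board, fixed on its stand, pitched 29 deg down along its x and 16 deg down along its y (33 deg in all). Origin: on the laminate in the locating corner, where the inner faces of the two stop strips would meet. x points down the slope into the bottom strip, y into the side strip, z out of the board. Laminate: x -285 to 0, y -225 to 0 mm (300 x 240 mm with strips).
- home (a point): Where tag_mid is when the tag is home in the corner, hole end up the slope: x -75, y -30, z 9 mm from the board's origin, axes as the board's, the tag's along them. Wood on laminate or wood has friction of about 0.4, unknown to a quarter: a tag let go on the board starts to slide, but may hang up on a strip, above all along the bottom strip, and then needs a nudge.
- side_stop (a point): Middle of the side strip's inner face (the y = 0 plane of the board), half-way up: dark wood, 12 mm high, 15 mm wide, from x -251 to -11 mm of the board. Same axes as the board.
- bottom_stop (a point): Middle of the bottom strip's inner face (the x = 0 plane of the board), half-way up: dark wood, 12 mm high, 15 mm wide, from y -211 to -11 mm of the board. Same axes as the board.
- cleat: Sliding cleat: dark wood block, 46 mm long (board's x), 18 mm thick (y), 20 mm high, a 16 mm brass nut on top up to 28 mm over the board. Origin: on the board under the middle of its front face, which looks at the side strip; axes as the board's. It slides only along the board's y, at x = -75 mm, y = -165 to -35 mm, takes about 3 N to move and stays where it is left.
- slope_base: Stand of the lettering slope, fixed to the desk: plywood base 270 x 220 mm with four legs under the board; the board's highest corner stands about 0.26 m over the desk. Origin under the middle of the base; it can be turned a little about the vertical.
- tag: The same tag as tag_mid, origin in the middle of its underside, same axes.
- plain_blank: Bystander: plain rectangular slab of the same wood, 150 x 60 x 18 mm, square corners, no hole; origin under its middle.
- short_blank: Bystander: plain rectangular slab of the same wood, 105 x 60 x 18 mm; origin under its middle.
- inkstone: Bystander: dark inkstone 135 x 75 x 21 mm; origin under its middle.
- paperweight: Bystander: steel bar paperweight 200 x 14 x 12 mm with a small knob; origin under its middle.
- brush_rest: Bystander: white ceramic brush rest 20 x 60 x 21 mm; origin under its middle.
- ink_bottle: Bystander: black ink bottle, 56 mm across, 125 mm tall; origin under its middle.
- paste_pot: Bystander: white lidded seal paste pot, 68 mm across, 40 mm tall; origin under its middle.
- seal: Bystander: brown stone seal, 28 x 28 x 71 mm, standing; origin under its middle.
Mind the look-alikes: they are no part of the job. Leave any blue or red look-alike of the tag alone.

How it is judged:
By the outcome, as a careful person would: the job done as asked, in the order asked, and still so for the second after the job is handed in, with the robot touching nothing.
It also fails if it takes over 67 s, if anything falls off the work surface, if the arm or the gripper's body presses on something with over 40 N, if the wrist force passes 120 N, or if a joint passes its speed limit or range.

## Working session

There is one attempt and no reset: what is moved stays moved. The work goes in short steps, Python scripts to look and compute and a tool call to move; the robot and the scene stay as the last step left them, time stands still between calls to the robot, and variables do not carry over. Pictures are saved under pics/ and viewed, and the job is handed in when it is done.

Besides the shell and the picture viewer there is one more tool, called as name([rows], argument=value, ...), one row to a line, values as JSON. send_rows: Moves the arm, as the interface text tells. Its arguments: {"type":"object","properties":{"series":{"type":"array"},"squeeze":{"type":"number"}},"required":["series"]}

```bash
ls; mkdir -p pics; python3 - <<'E'
from station import ctrl
import cv2
o=ctrl.get_obs();print(o)
for n in("side","top","wrist"):
    im=ctrl.get_image(n);cv2.imwrite(f"pics/{n}0.png",im[:,:,::-1]);c=ctrl.camera_info(n);print(n,c)
E
```

```text
pics
{'t': 0.0, 'q': array([ 1.09399450e+00,  5.33550035e-02,  1.61429800e+00, -2.52196671e-05,
        1.47601667e+00, -1.18989529e-01]), 'dq': array([-1.02458891e-04, -1.46314346e-03, -2.09005367e-04,  1.16741170e-03,
        6.62744456e-06, -3.54599809e-04]), 'effort': array([-1.38542393e-03, -3.93684590e+01, -3.70170772e+01, -2.30671694e-04,
        7.24281606e-03,  1.07522806e-05]), 'tool_pos': array([0.21861026, 0.58487226, 0.24106177]), 'tool_rot': array([-0.55894853, -3.09087235,  0.00312986]), 'contact_force': array([-0.0635941 , -0.48969976, -0.32637096]), 'wrist_torque': array([0.0068092 , 0.00268175, 0.03359177]), 'opening': 0.08535484235287666}
side {'mtx': array([[457.54242413,   0.        , 319.98220074],
       [  0.        , 457.54242413, 211.68623601],
       [  0.        ,   0.        ,   1.        ]]), 'R': array([[-0.98927738, -0.14524096,  0.01534049],
       [-0.08570857,  0.49229683, -0.86619736],
       [ 0.11825526, -0.85822427, -0.49946651]]), 't': array([0.54352278, 0.11636891, 1.22795229])}
top {'mtx': array([[496.99333325,   0.        , 320.84708813],
       [  0.        , 496.99333325, 206.00982877],
       [  0.        ,   0.        ,   1.        ]]), 'R': array([[ 0.0093978 , -0.99994796, -0.0039705 ],
       [-0.98666632, -0.00862763, -0.16252733],
       [ 0.16248462,  0.00544496, -0.98669605]]), 't': array([0.05084271, 0.56846271, 1.63694119])}
wrist {'mtx': array([[354.18143966,   0.        , 318.25225512],
       [  0.        , 354.18143966, 204.59041181],
       [  0.        ,   0.        ,   1.        ]]), 'R': array([[ 0.35006514,  0.93672303, -0.00208984],
       [ 0.90046589, -0.33589899,  0.27628437],
       [ 0.25809996, -0.09859936, -0.96107366]]), 't': array([-0.62548556, -0.03610477,  0.37830316])}
```

View pics/top0.png

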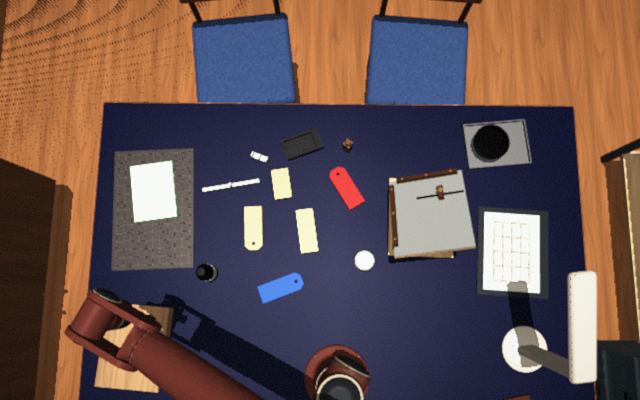

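View pics/side0.png

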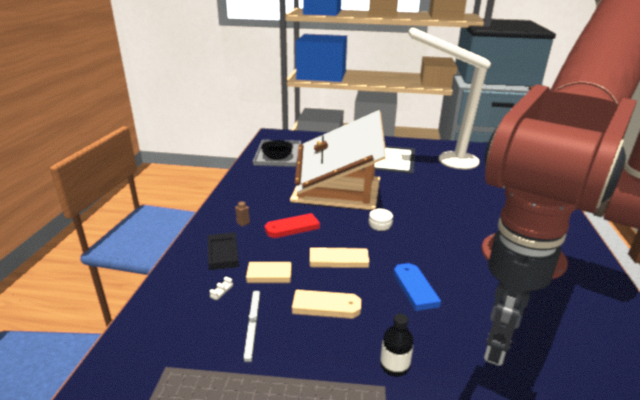

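View pics/wrist0.png

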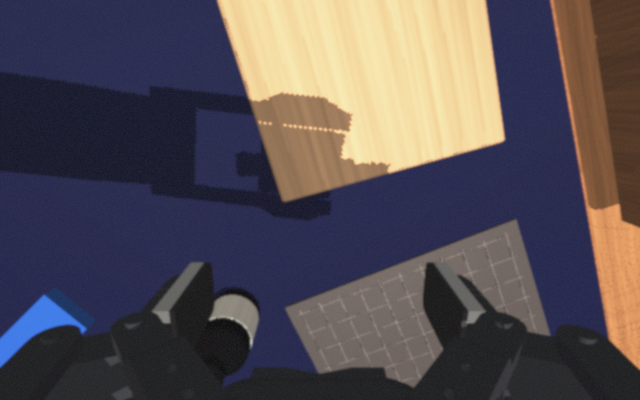

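The top view shows the pale pieces: a holed, clipped slab at (253,228), a plain slab at (307,230) and a short one at (281,183). The red slab (347,187) and the blue one (280,288) are look-alikes. The pale one with the hole at (253,244) fits the description. I'll confirm it in an enlarged crop and look at the board as well.

```bash
python3 - <<'E'
import cv2
t=cv2.imread("pics/top0.png");s=cv2.imread("pics/side0.png")
cv2.imwrite("pics/c1.png",cv2.resize(t[195:265,225:330],None,fx=7,fy=7,interpolation=cv2.INTER_CUBIC))
cv2.imwrite("pics/c2.png",cv2.resize(t[160:270,375:490],None,fx=5,fy=5,interpolation=cv2.INTER_CUBIC))
cv2.imwrite("pics/c3.png",cv2.resize(s[105:215,280:400],None,fx=5,fy=5,interpolation=cv2.INTER_CUBIC))
E
```

```text
(no output)
```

View pics/c1.png

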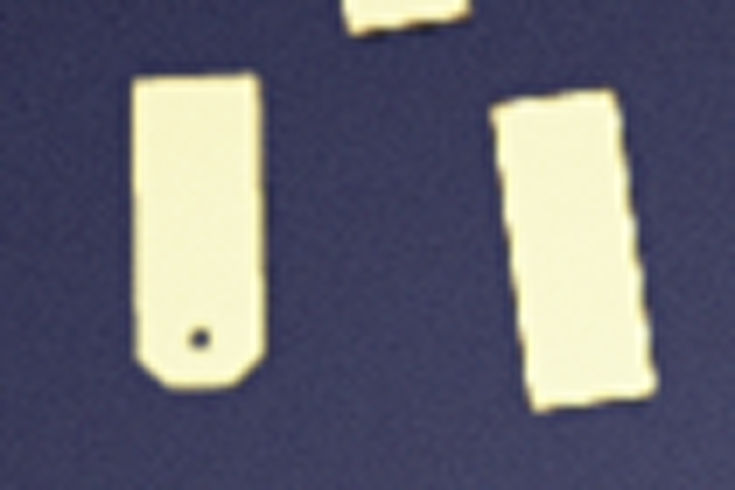

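View pics/c2.png

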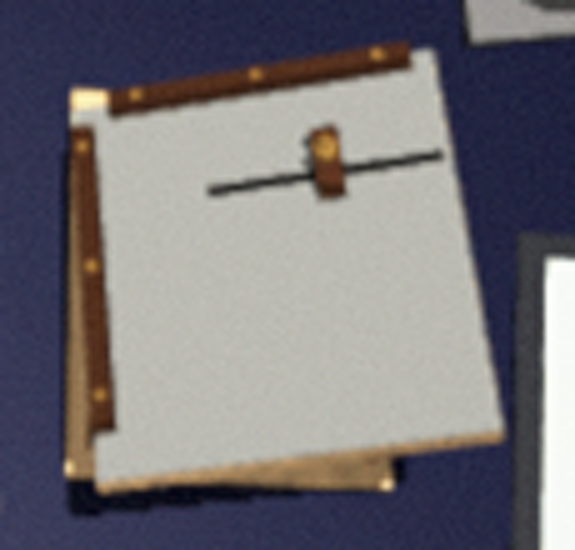

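View pics/c3.png

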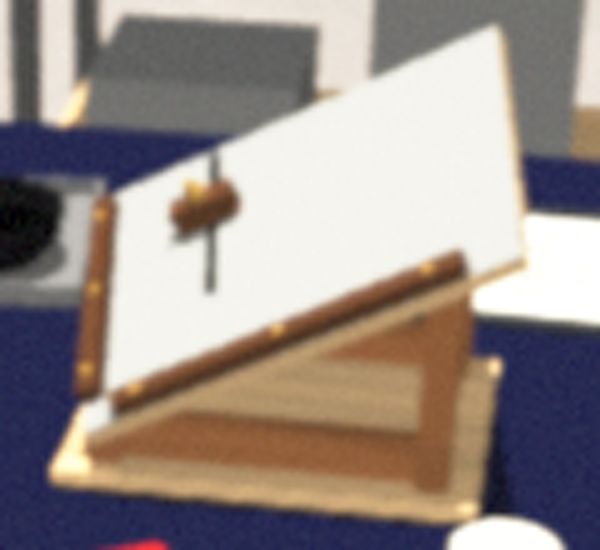

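The crop confirms it: the slab with the clipped end and the hole at (253,244) is the tag, with the hole end towards the robot. The bottom strip is on the board's far edge (+x) and the side strip is on its left edge (+y). Next I fit the poses.

```bash
cat > h.py <<'E'
import numpy as np,cv2
from scipy.optimize import least_squares
from scipy.spatial.transform import Rotation as Ro
from station import ctrl
def proj(c,P):
    P=np.atleast_2d(P);C=P@c['R'].T+c['t'];p=C@c['mtx'].T;return p[:,:2]/p[:,2:]
def ray(c,uv,z):
    d=c['R'].T@np.linalg.inv(c['mtx'])@np.array([uv[0],uv[1],1.]);o=-c['R'].T@c['t'];return o+d*(z-o[2])/d[2]
def RB(yaw): return Ro.from_euler('ZYX',[yaw,np.radians(29),-np.radians(16)]).as_matrix()
E
python3 - <<'E'
from h import *
top,side=ctrl.camera_info("top"),ctrl.camera_info("side")
T=[((-285,-225,0),(503,433)),((15,-225,0),(432,50)),((0,-211,12),(412,66)),((0,-11,12),(112,113)),((15,-211,12),(408,43)),((0,0,0),None),((-11,0,12),(94,128)),((-251,0,12),(114,428)),((-251,15,12),(92,432)),((-11,15,12),(72,130)),((-285,15,0),(97,480))]
S=[((-285,-225,0),(497,25)),((-285,15,0),(524,258)),((15,-211,12),(95,200)),((-251,0,12),(460,252)),((-251,15,12),(465,268)),((15,-11,12),(78,393)),((-11,0,12),(113,392))]
f=lambda p,o:np.array([o[0]+(p[0]+.5)/5-.5,o[1]+(p[1]+.5)/5-.5])
obs=[(top,a,f(p,(375,160))) for a,p in T if p]+[(side,a,f(p,(280,105))) for a,p in S]
def res(v):
    R=RB(v[3]);return np.concatenate([proj(c,v[:3]+R@(np.array(a)/1e3))[0]-p for c,a,p in obs])
r=least_squares(res,[0.6,-.2,.06,.1],loss='soft_l1',x_scale=[.1,.1,.1,.1])
print(r.x,np.round(res(r.x).reshape(-1,2),1).tolist())
R=RB(r.x[3]);print("high corner",r.x[:3]+R@[-.285,-.225,0])
np.save("board.npy",r.x)
# tag by minAreaRect + corners in top
im=cv2.imread("pics/top0.png");hsv=cv2.cvtColor(im,cv2.COLOR_BGR2HSV)
def fit(c,im,roi,z):
    x0,y0,x1,y1=roi
    m=((im[:,:,1]>120)&(im[:,:,2]>120)).astype(np.uint8);k=np.zeros_like(m);k[y0:y1,x0:x1]=1;m*=k
    ct=max(cv2.findContours(m,cv2.RETR_EXTERNAL,cv2.CHAIN_APPROX_NONE)[0],key=cv2.contourArea)[:,0,:]
    W=np.array([ray(c,p,z)[:2] for p in ct.astype(float)],np.float32)
    return cv2.minAreaRect(W*1000)
print(fit(top,im,(235,200,270,255),.018), ray(top,f((199,338),(225,195)),.018))
si=cv2.imread("pics/side0.png");print(fit(side,si,(285,280,370,325),.018))
sh=[list(map(int,proj(c,[0.5,0.1,0.0])[0])) for c in(top,side)];print(sh)
# overlay
for c,i,n in((top,im,"top"),(side,si,"side")):
    b=cv2.resize(i,None,fx=4,fy=4,interpolation=cv2.INTER_CUBIC)
    def ln(pts,col):
        q=proj(c,np.array([r.x[:3]+R@(np.array(p)/1e3) for p in pts]))
        cv2.polylines(b,[np.int32((q+.5)*4)],True,col,1)
    ln([(-285,-225,0),(15,-225,0),(15,15,0),(-285,15,0)],(0,0,255))
    ln([(-251,0,12),(-11,0,12),(-11,15,12),(-251,15,12)],(0,255,0));ln([(0,-211,12),(0,-11,12),(15,-11,12),(15,-211,12)],(0,255,0))
    ln([(-251,0,0),(0,0,0),(0,-211,0)],(255,0,0))
    o=(1480,600) if n=="top" else (1120,420)
    cv2.imwrite(f"pics/ov_{n}.png",b[o[1]:o[1]+500,o[0]:o[0]+520])
E
```

```text
[ 0.64069788 -0.18958884  0.05372926 -0.02013846] [[0.6, 0.8], [-0.2, 1.7], [-0.1, 0.2], [-0.9, 0.2], [0.1, 1.4], [-0.4, 0.2], [0.5, -0.4], [0.0, -0.6], [-0.4, 0.4], [0.4, 1.2], [-0.1, 1.3], [-0.4, -1.1], [-0.0, 1.7], [-0.3, -1.4], [-1.0, -1.5], [-0.7, 0.4], [-0.9, -0.1]]
high corner [ 0.4171875  -0.40141482  0.24614252]
((496.2828063964844, 287.6005859375), (154.6175537109375, 61.86751937866211), 1.9789421558380127) [0.37829882 0.24537419 0.018     ]
((491.52117919921875, 295.33551025390625), (153.73092651367188, 81.34825897216797), 2.885529041290283)
[[307, 227], [333, 258]]
```

View pics/ov_top.png

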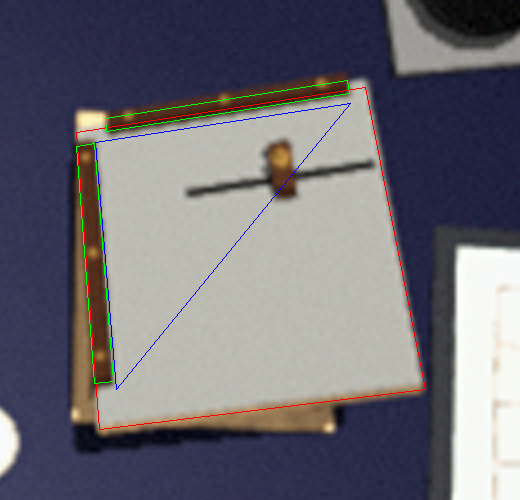

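View pics/ov_side.png

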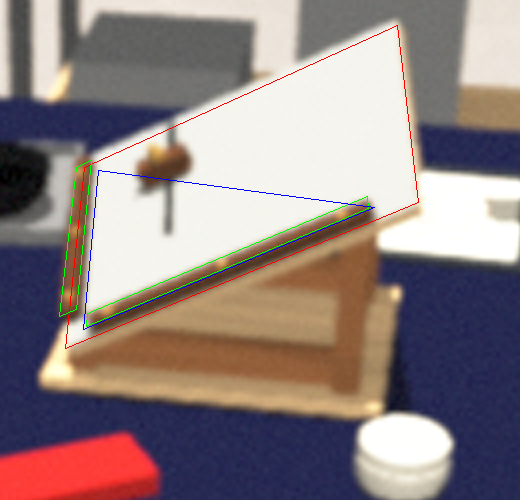

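```bash
python3 - <<'E'
from h import *
top,side=ctrl.camera_info("top"),ctrl.camera_info("side")
T=[((-285,-225,0),(503,433)),((15,-225,0),(432,50)),((0,-211,12),(412,66)),((0,-11,12),(112,113)),((15,-211,12),(408,43)),((-11,0,12),(94,128)),((-251,0,12),(114,428)),((-251,15,12),(92,432)),((-11,15,12),(72,130)),((-285,15,0),(97,480))]
S=[((-285,-225,0),(497,25)),((-285,15,0),(524,258)),((15,-211,12),(95,200)),((-251,0,12),(460,252)),((-251,15,12),(465,268)),((15,-11,12),(78,393)),((-11,0,12),(113,392))]
f=lambda p,o:np.array([o[0]+(p[0]+.5)/5-.5,o[1]+(p[1]+.5)/5-.5])
obs=[(top,a,f(p,(375,160))) for a,p in T]+[(side,a,f(p,(280,105))) for a,p in S]
mods={'ZYX':lambda v:RB(v[3]),'ZXY':lambda v:Ro.from_euler('ZXY',[v[3],-np.radians(16),np.radians(29)]).as_matrix(),'free':lambda v:Ro.from_euler('ZYX',v[3:6]).as_matrix()}
for n,m in mods.items():
    def res(v):
        R=m(v);return np.concatenate([proj(c,v[:3]+R@(np.array(a)/1e3))[0]-p for c,a,p in obs])
    x0=[0.6,-.2,.06,.1]+([.5,-.28] if n=='free' else [])
    r=least_squares(res,x0,loss='soft_l1',x_scale=.1)
    print(n,r.cost,r.x,np.degrees(r.x[3:]));print(np.round(res(r.x).reshape(-1,2),1).tolist())
    R=m(r.x);print(R[2],r.x[:3]+R@[-.285,-.225,0])
E
```

```text
ZYX 8.737970209964896 [ 0.64069788 -0.18958884  0.05372926 -0.02013846] [-1.15384864]
[[0.6, 0.8], [-0.2, 1.7], [-0.1, 0.2], [-0.9, 0.2], [0.1, 1.4], [-0.4, 0.2], [0.5, -0.4], [0.0, -0.6], [-0.4, 0.4], [0.4, 1.2], [-0.1, 1.3], [-0.4, -1.1], [-0.0, 1.7], [-0.3, -1.4], [-1.0, -1.5], [-0.7, 0.4], [-0.9, -0.1]]
[-0.48480962 -0.24107786  0.84073842] [ 0.4171875  -0.40141482  0.24614252]
ZXY 4.194122997101543 [ 0.64162291 -0.19086685  0.05450005  0.12623367] [7.23265662]
[[0.1, 0.8], [0.2, 0.3], [0.2, -1.0], [-0.6, -0.1], [0.3, 0.1], [-0.1, -0.0], [0.2, 0.3], [-0.2, 0.1], [-0.1, 0.3], [0.1, 2.0], [0.0, 0.6], [0.2, 0.6], [-0.8, -0.5], [0.2, -0.1], [-0.5, -0.0], [-0.9, -0.1], [-1.0, -0.4]]
[-0.46602892 -0.27563736  0.84073842] [ 0.41677468 -0.39903014  0.2493367 ]
free 3.22656919420303 [ 0.64069792 -0.19145576  0.05289505 -0.03002726  0.49674711 -0.32259701] [ -1.72043513  28.46151313 -18.48344728]
[[0.1, 0.4], [0.3, 0.6], [0.2, -0.8], [-0.6, 0.2], [0.4, 0.4], [-0.0, 0.3], [0.1, 0.0], [-0.3, -0.1], [-0.0, 0.6], [0.0, 1.7], [-0.2, -0.0], [-0.0, 0.2], [-0.6, -0.2], [0.0, -0.4], [-0.7, -0.3], [-0.6, 0.3], [-0.8, 0.0]]
[-0.47656833 -0.27871353  0.83378738] [ 0.41782924 -0.39825129  0.25142757]
```

```bash
cat >> h.py <<'E'
def pose(o=None):
    o=o or ctrl.get_obs();return np.array(o['tool_pos']),Ro.from_rotvec(o['tool_rot']).as_matrix()
def plan(p,R):
    """delta from current pose to target in tool axes (cm, rad)"""
    p0,R0=pose();d=R0.T@(p-p0)*100;w=Ro.from_matrix(R0.T@R).as_rotvec()
    n=max(np.linalg.norm(d)/6.2,np.linalg.norm(w)/.186)
    print("d",np.round(d,2),"w",np.round(w,3),"rows",round(n,2));return d,w
# tool rotation, tool z=-zdir, tool x = -xdir
def RT(x,z):
    z=z/np.linalg.norm(z);x=x-z*(x@z);x/=np.linalg.norm(x);return np.array([-x,np.cross(-z,-x),-z]).T
def ZXY(yaw): return Ro.from_euler('ZXY',[yaw,-np.radians(16),np.radians(29)]).as_matrix()
E
python3 - <<'E'
from h import *
p,R=pose();c=ctrl.camera_info("wrist")
print(R.round(3)); cp=-c['R'].T@c['t'];print("cam in tool",R.T@(cp-p),"cam axes in tool cols",(R.T@c['R'].T).round(3))
# target look: tool vertical
Rt=RT(np.array([1.,0,0]),np.array([0,0,1.]))
tgt=np.array([0.62,-0.22,0.42])
cpos=tgt+Rt@(R.T@(cp-p));print(cpos)
Rc=(Rt@(R.T@c['R'].T)).T
cc=dict(mtx=c['mtx'],R=Rc,t=-Rc@cpos)
B=np.array([.6416,-.1909,.0545]);RR=ZXY(.126)
for a in[(0,0,0),(-285,0,0),(0,-225,0),(-285,-225,0)]:print(a,proj(cc,B+RR@(np.array(a)/1e3)))
plan(tgt,Rt)
E
```

```text
[[-0.937  0.35  -0.001]
 [ 0.35   0.937 -0.001]
 [ 0.    -0.002 -1.   ]]
cam in tool [ 0.06989543  0.00151058 -0.13089595] cam axes in tool cols [[ 0.    -0.961 -0.276]
 [ 1.     0.    -0.   ]
 [ 0.001 -0.276  0.961]]
[ 0.55010457 -0.21848942  0.55089595]
(0, 0, 0) [[337.87225943 169.81982112]]
(-285, 0, 0) [[358.03783557 -91.35190104]]
(0, -225, 0) [[171.3552194  199.78412788]]
(-285, -225, 0) [[ 65.77961354 -91.6852794 ]]
d [-65.78 -61.37 -17.78] w [-0.002 -0.    -0.358] rows 14.79
```

```bash
python3 - <<'E'
from h import *
p,R=pose();c=ctrl.camera_info("wrist");cp=-c['R'].T@c['t']
B=np.array([.6416,-.1909,.0545]);RR=ZXY(.126)
for x,y,z in[(.60,-.28,.42),(.56,-.3,.42),(.5,-.3,.45)]:
  Rt=RT(np.array([1.,0,0]),np.array([0,0,1.]));tgt=np.array([x,y,z])
  cpos=tgt+Rt@(R.T@(cp-p));Rc=(Rt@(R.T@c['R'].T)).T
  cc=dict(mtx=c['mtx'],R=Rc,t=-Rc@cpos)
  print(tgt,[proj(cc,B+RR@(np.array(a)/1e3))[0].round().tolist() for a in[(0,0,0),(-285,0,0),(0,-225,0),(-285,-225,0)]])
  plan(tgt,Rt)
E
```

```text
[ 0.6  -0.28  0.42] [[380.0, 184.0], [426.0, -64.0], [220.0, 215.0], [153.0, -59.0]]
d [-66.01 -67.7  -17.77] w [-0.002 -0.    -0.358] rows 15.52
[ 0.56 -0.3   0.42] [[392.0, 210.0], [444.0, -13.0], [237.0, 244.0], [186.0, 2.0]]
d [-62.96 -70.97 -17.77] w [-0.002 -0.    -0.358] rows 15.57
[ 0.5  -0.3   0.45] [[386.0, 241.0], [429.0, 62.0], [244.0, 274.0], [205.0, 87.0]]
d [-57.34 -73.08 -20.76] w [-0.002 -0.    -0.358] rows 15.35
```

```bash
python3 - <<'E'
from h import *
plan(np.array([.47,.288,.25]),RT(np.array([1.,0,0]),np.array([0,0,1.])))
E
```

```text
d [-33.94 -19.02  -0.84] w [-0.002 -0.    -0.358] rows 6.28
```

send_rows([
  {"tx": -5,"ty": -3,"wz": -0.179},
  {"tx": -5,"ty": -3,"wz": -0.179},
  {"tx": -5,"ty": -3},
  {"tx": -5,"ty": -3},
  {"tx": -5,"ty": -3},
])

```text
invalid input at $.series[0]: expected keys tx, ty, tz, wx, wy, wz, jaw
```

```bash
python3 - <<'E'
from h import *
print(pose())
plan(np.array([.47,.288,.25]),RT(np.array([1.,0,0]),np.array([0,0,1.])))
E
```

```text
(array([0.21867211, 0.58500197, 0.24133651]), array([[-9.36666572e-01,  3.50221583e-01, -7.58921537e-04],
       [ 3.50222336e-01,  9.36665545e-01, -1.40423534e-03],
       [ 2.19062133e-04, -1.58109157e-03, -9.99998726e-01]]))
d [-33.94 -19.02  -0.84] w [-0.002 -0.    -0.358] rows 6.28
```

send_rows([
  {"tx": -5,"ty": -3,"tz": 0,"wx": 0,"wy": 0,"wz": -0.179,"jaw": 0},
  {"tx": -5,"ty": -4,"tz": 0,"wx": 0,"wy": 0,"wz": -0.179,"jaw": 0},
  {"tx": -4.5,"ty": -5,"tz": 0,"wx": 0,"wy": 0,"wz": 0,"jaw": 0},
  {"tx": -4.5,"ty": -5,"tz": 0,"wx": 0,"wy": 0,"wz": 0,"jaw": 0},
  {"tx": -4.5,"ty": -5,"tz": 0,"wx": 0,"wy": 0,"wz": 0,"jaw": 0},
])

```text
t: 0.78
tool_pos: [0.4202, 0.3542, 0.2396]
tool_rot: [0.013, -3.14, 0.004]
contact_force: [0.8, 0.6, 0.1]
opening: 0.0853
```

```bash
python3 - <<'E'
from h import *
print(pose())
plan(np.array([.47,.288,.25]),RT(np.array([1.,0,0]),np.array([0,0,1.])))
E
```

```text
(array([0.42021566, 0.35422444, 0.23959858]), array([[-0.99996142, -0.00858751, -0.00184639],
       [-0.00858264,  0.99995972, -0.00262736],
       [ 0.00186887, -0.00261141, -0.99999484]]))
d [-4.92 -6.67 -1.03] w [-0.003 -0.002  0.009] rows 1.35
```

send_rows([
  {"tx": -3,"ty": -3.5,"tz": -0.5,"wx": 0,"wy": 0,"wz": 0.009,"jaw": 0},
  {"tx": -2,"ty": -3.2,"tz": -0.5,"wx": 0,"wy": 0,"wz": 0,"jaw": 0},
  {"tx": 0,"ty": 0,"tz": 0,"wx": 0,"wy": 0,"wz": 0,"jaw": 0},
])

```text
t: 1.15
tool_pos: [0.4736, 0.2816, 0.2488]
tool_rot: [-0.011, -3.139, 0.006]
contact_force: [-0.6, 0.7, -0.4]
opening: 0.0852
```

```bash
python3 - <<'E'
from h import *
c=ctrl.camera_info("wrist");im=ctrl.get_image("wrist");cv2.imwrite("pics/w1.png",im[:,:,::-1])
import pickle;pickle.dump(c,open("c1.pkl","wb"));print(pose()[0],proj(c,[[.496,.288,.018],[.378,.245,.018]]))
plan(np.array([.53,-.30,.43]),RT(np.array([1.,0,0]),np.array([0,0,1.])))
E
```

```text
[0.47285321 0.28249636 0.2484359 ] [[324.20292594 194.07645786]
 [279.24970581  75.46231569]]
d [ -5.98 -58.28 -17.97] w [-0.004 -0.004 -0.006] rows 9.88
```

View pics/w1.png

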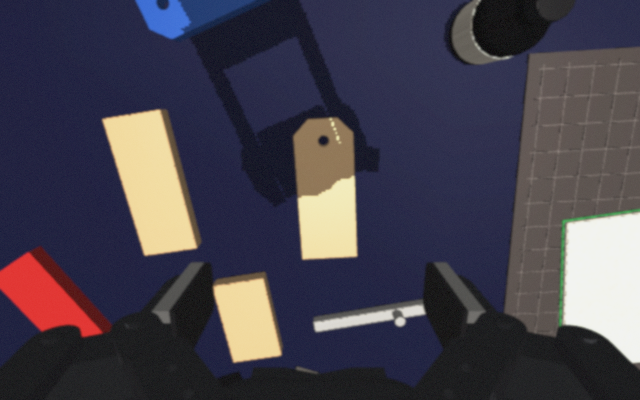

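The tag is clear in the wrist view: the hole is at (323,140) and the square end's corners are at (303,260) and (357,257).

```bash
python3 - <<'E'
from h import *
import pickle;c=pickle.load(open("c1.pkl","rb"))
P=[((53,0),None)]
pts=[((-53,0),(323,140.5)),((75,30),(357,256.5)),((75,-30),(303,259)),((-60,30),(354,132)),((-60,-30),(294,137)),((-75,15),(340.5,117.5)),((-75,-15),(307,119))]
W=[(a,ray(c,p,.018)[:2]) for a,p in pts]
for a,w in W:print(a,w.round(4))
def res(v):
    R=Ro.from_euler('z',v[2]).as_matrix()[:2,:2];return np.concatenate([v[:2]+R@np.array(a)/1e3-w for a,w in W])
for s in (1,):
    r=least_squares(res,[.49,.288,0]);print(r.x,r.fun.reshape(-1,2).round(4).tolist())
np.save("tag.npy",r.x)
E
```

```text
(-53, 0) [0.4402 0.2869]
(75, 30) [0.5675 0.3242]
(75, -30) [0.5702 0.2643]
(-60, 30) [0.432 0.318]
(-60, -30) [0.4365 0.2577]
(-75, 15) [0.4177 0.3044]
(-75, -15) [0.419  0.2711]
[0.49370123 0.29068239 0.04759436] [[0.0006, 0.0012], [-0.0003, 0.0001], [-0.0002, 0.0], [0.0004, -0.0003], [-0.0013, 0.0002], [0.0003, -0.0023], [0.0005, 0.001]]
```

send_rows([
  {"tx": -0.6,"ty": -5.6,"tz": -2,"wx": 0,"wy": 0,"wz": 0,"jaw": 0},
  {"tx": -0.6,"ty": -5.6,"tz": -2,"wx": 0,"wy": 0,"wz": 0,"jaw": 0},
  {"tx": -0.6,"ty": -5.6,"tz": -2,"wx": 0,"wy": 0,"wz": 0,"jaw": 0},
  {"tx": -0.6,"ty": -5.6,"tz": -2,"wx": 0,"wy": 0,"wz": 0,"jaw": 0},
  {"tx": -0.6,"ty": -5.6,"tz": -2,"wx": 0,"wy": 0,"wz": 0,"jaw": 0},
])

```text
t: 1.82
tool_pos: [0.5002, 0.004, 0.3472]
tool_rot: [0.018, -3.131, 0.004]
contact_force: [1.4, 0.0, 0.0]
opening: 0.0857
```

send_rows([
  {"tx": -0.6,"ty": -5.8,"tz": -2,"wx": 0,"wy": 0,"wz": 0,"jaw": 0},
  {"tx": -0.6,"ty": -5.8,"tz": -2,"wx": 0,"wy": 0,"wz": 0,"jaw": 0},
  {"tx": -0.6,"ty": -5.8,"tz": -2,"wx": 0,"wy": 0,"wz": 0,"jaw": 0},
  {"tx": -0.6,"ty": -5.8,"tz": -2,"wx": 0,"wy": 0,"wz": 0,"jaw": 0},
  {"tx": 0,"ty": 0,"tz": 0,"wx": 0,"wy": 0,"wz": 0,"jaw": 0},
])

```text
t: 2.45
tool_pos: [0.5296, -0.2313, 0.4292]
tool_rot: [0.026, -3.132, 0.0]
contact_force: [-0.5, 0.9, -0.7]
opening: 0.0854
```

```bash
python3 - <<'E'
from h import *
plan(np.array([.53,-.30,.43]),RT(np.array([1.,0,0]),np.array([0,0,1.])))
c=ctrl.camera_info("wrist");im=ctrl.get_image("wrist");cv2.imwrite("pics/w2.png",im[:,:,::-1])
import pickle;pickle.dump(c,open("c2.pkl","wb"));print(ctrl.get_obs()['q'])
E
```

```text
d [ 0.07 -6.87 -0.08] w [-0.    -0.01   0.017] rows 1.11
[-0.53575727 -0.09732952  1.45645473 -0.00458578  1.79197513 -2.12618214]
```

View pics/w2.png

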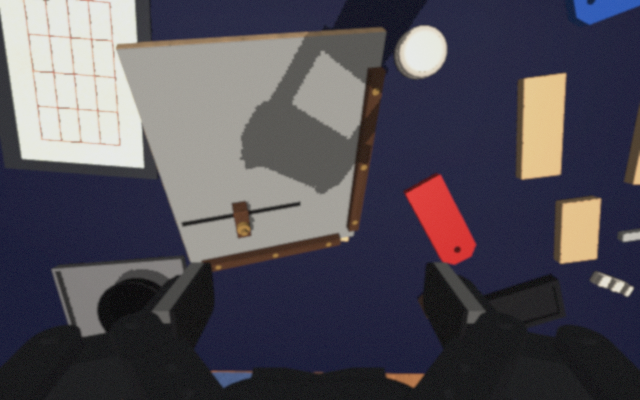

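The board is well in view, with the strips along (375,70)-(352,230) and (215,268)-(340,238) and the cleat at about (242,218). I'll enlarge it for point picking.

```bash
python3 - <<'E'
import cv2
t=cv2.imread("pics/w2.png")
cv2.imwrite("pics/c4.png",cv2.resize(t[180:280,170:365],None,fx=4,fy=4,interpolation=cv2.INTER_CUBIC))
cv2.imwrite("pics/c5.png",cv2.resize(t[20:110,320:400],None,fx=6,fy=6,interpolation=cv2.INTER_CUBIC))
cv2.imwrite("pics/c6.png",cv2.resize(t[30:60,110:150],None,fx=10,fy=10,interpolation=cv2.INTER_CUBIC))
E
```

```text
(no output)
```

View pics/c4.png

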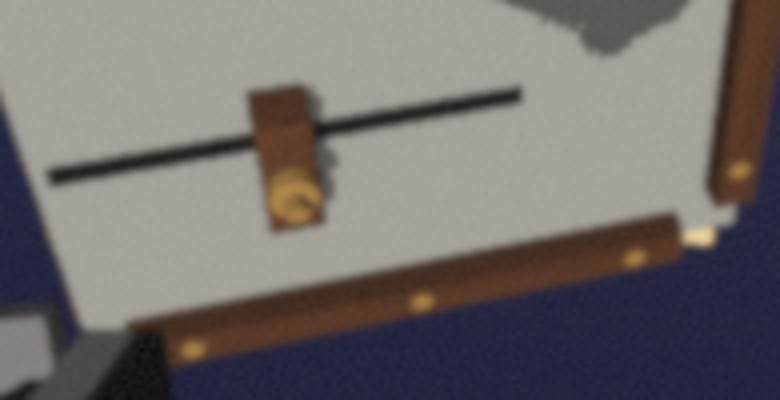

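View pics/c5.png

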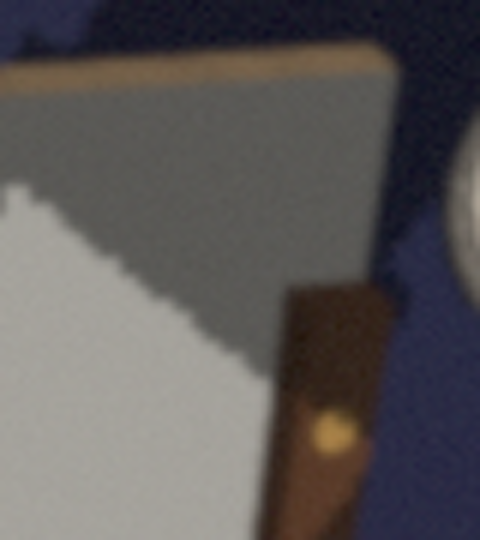

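View pics/c6.png

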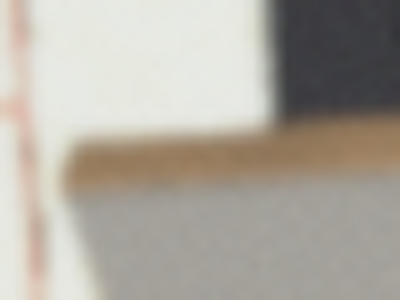

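```bash
cat > fitb.py <<'E'
from h import *
import pickle
top,side=ctrl.camera_info("top"),ctrl.camera_info("side");wr=pickle.load(open("c2.pkl","rb"))
T=[((-285,-225,0),(503,433)),((15,-225,0),(432,50)),((0,-11,12),(112,113)),((15,-211,12),(408,43)),((-11,0,12),(94,128)),((-251,0,12),(114,428)),((-251,15,12),(92,432)),((-285,15,0),(97,480))]
S=[((-285,-225,0),(497,25)),((-285,15,0),(524,258)),((15,-211,12),(95,200)),((-251,0,12),(460,252)),((-251,15,12),(465,268)),((15,-11,12),(78,393)),((-11,0,12),(113,392))]
W4=[((0,-11,0),(675,213)),((0,-211,0),(133,322)),((15,-11,12),(682,262)),((-11,0,0),(710,193))]
W5=[((-285,15,0),(398,70)),((-251,0,12),(290,288)),((-251,15,12),(392,290))]
W6=[((-285,-225,0),(68,192))]
f=lambda p,s,o:np.array([o[0]+(p[0]+.5)/s-.5,o[1]+(p[1]+.5)/s-.5])
obs=[(top,a,f(p,5,(375,160)),2.7) for a,p in T]+[(side,a,f(p,5,(280,105)),2.3) for a,p in S]+[(wr,a,f(p,4,(170,180)),1.3) for a,p in W4]+[(wr,a,f(p,6,(320,20)),1.1) for a,p in W5]+[(wr,a,f(p,10,(110,30)),1.) for a,p in W6]
rv=lambda v:Ro.from_euler('z',v[3]).as_matrix()@Ro.from_rotvec(np.radians([-16,29,0])).as_matrix()
mods={'ZYX':lambda v:RB(v[3]),'ZXY':lambda v:ZXY(v[3]),'rv':rv,'free':lambda v:Ro.from_euler('ZYX',v[3:6]).as_matrix()}
if __name__=="__main__":
  for n,m in mods.items():
    def res(v,ww=1):
        R=m(v);return np.concatenate([(proj(c,v[:3]+R@(np.array(a)/1e3))[0]-p)*(w if ww else 1) for c,a,p,w in obs])
    x0=[0.6,-.2,.06,.1]+([.5,-.28] if n=='free' else [])
    r=least_squares(res,x0,loss='soft_l1',f_scale=1.5,x_scale=.1)
    print(n,r.cost.round(2),r.x.round(4),np.degrees(r.x[3:]).round(2));print(np.round(res(r.x,0).reshape(-1,2),1).tolist())
    R=m(r.x);print(R[2].round(4),R[:2].round(4).tolist(),(r.x[:3]+R@[-.285,-.225,0]).round(3))
    np.savez(f"b_{n}.npz",p=r.x[:3],R=R)
E
python3 fitb.py
```

```text
ZYX 72.69 [ 0.6409 -0.1871  0.0558 -0.0153] [-0.87]
[[0.3, 0.3], [-0.8, 1.2], [-1.6, -0.0], [-0.6, 0.9], [-1.0, -0.0], [0.1, -0.5], [-0.3, -0.7], [0.0, 1.1], [-0.5, 0.8], [-0.4, -1.6], [-0.5, 1.4], [-0.3, -1.9], [-1.0, -2.0], [-1.0, 0.2], [-1.1, -0.3], [0.3, -1.3], [-1.6, -2.8], [0.2, -1.2], [-0.9, -2.5], [-1.0, -1.5], [2.2, 3.6], [-0.7, 2.0], [-3.9, -0.7]]
[-0.4848 -0.2411  0.8407] [[0.8745, -0.119, 0.4702], [-0.0133, 0.9632, 0.2685]] [ 0.418 -0.4    0.248]
ZXY 46.95 [ 0.6419 -0.1886  0.0554  0.1298] [7.43]
[[-0.3, 0.4], [-0.4, -0.0], [-1.3, -0.2], [-0.3, -0.2], [-0.7, -0.2], [-0.2, 0.2], [-0.7, 0.0], [-0.3, 1.9], [-0.3, 0.4], [0.1, 0.5], [-1.2, -0.5], [0.1, -0.2], [-0.6, -0.1], [-1.2, -0.0], [-1.2, -0.3], [-0.7, -0.7], [-2.7, 0.7], [-0.5, -0.5], [-2.0, -2.1], [-2.0, -2.3], [2.0, 2.3], [-1.4, 0.7], [-2.4, -1.8]]
[-0.466  -0.2756  0.8407] [[0.8846, -0.1244, 0.4495], [-0.0193, 0.9532, 0.3018]] [ 0.418 -0.398  0.25 ]
rv 50.46 [ 0.641  -0.1881  0.0549  0.0578] [3.31]
[[-0.0, 0.1], [-0.6, 0.5], [-1.4, -0.0], [-0.5, 0.3], [-0.9, 0.0], [-0.1, -0.2], [-0.6, -0.3], [-0.2, 1.5], [-0.6, 0.2], [-0.2, -0.5], [-0.9, 0.3], [-0.1, -1.0], [-0.8, -1.0], [-1.0, 0.3], [-1.1, -0.1], [-0.4, -1.3], [-2.2, -0.8], [-0.3, -1.2], [-1.6, -2.7], [-1.3, -1.9], [2.3, 3.0], [-0.9, 1.4], [-3.3, -0.6]]
[-0.4784 -0.264   0.8375] [[0.8779, -0.1242, 0.4624], [-0.018, 0.9565, 0.2912]] [ 0.419 -0.398  0.251]
free 45.04 [ 0.6416 -0.1884  0.0552 -0.021   0.4898 -0.3121] [ -1.21  28.06 -17.88]
[[-0.2, 0.3], [-0.5, 0.1], [-1.3, -0.2], [-0.4, -0.0], [-0.8, -0.1], [-0.2, 0.0], [-0.6, -0.1], [-0.2, 1.8], [-0.4, 0.4], [-0.0, 0.2], [-1.1, -0.1], [0.0, -0.5], [-0.7, -0.4], [-1.1, 0.1], [-1.2, -0.2], [-0.5, -0.9], [-2.4, 0.1], [-0.4, -0.8], [-1.8, -2.3], [-1.8, -2.1], [2.1, 2.6], [-1.2, 0.9], [-2.7, -1.3]]
[-0.4704 -0.2709  0.8398] [[0.8822, -0.1244, 0.4541], [-0.0186, 0.9545, 0.2975]] [ 0.418 -0.398  0.25 ]
```

```bash
sed -i 's/((-251,0,12),(290,288))/((-251,0,0),(290,288))/' fitb.py; python3 fitb.py | grep -v '^\[\[' ; python3 - <<'E'
from fitb import *
b=np.load("b_ZXY.npz");p,R=b['p'],b['R']
def br(c,uv,z): # ray to board plane z (mm)
    d=R.T@(c['R'].T@np.linalg.inv(c['mtx'])@np.array([uv[0],uv[1],1.]));o=R.T@(-c['R'].T@c['t']-p);return ((o+d*(z/1e3-o[2])/d[2])*1e3).round(1)
for q,z in[((300,87),20),((322,224),20),((248,92),20),((275,232),20),((295,195),28),((520,95),0),((50,177),0)]:print(q,br(wr,f(q,4,(170,180)),z))
for q,z in[((325,145),28),((330,195),20),((345,193),20),((318,197),20)]:print('top',q,br(top,f(q,5,(375,160)),z))
E
```

```text
ZYX 67.7 [ 0.6414 -0.187   0.0559 -0.0176] [-1.01]
[-0.4848 -0.2411  0.8407] [[0.8745, -0.1167, 0.4708], [-0.0154, 0.9635, 0.2674]] [ 0.418 -0.399  0.248]
ZXY 46.28 [ 0.6424 -0.1884  0.0556  0.1271] [7.28]
[-0.466  -0.2756  0.8407] [[0.8845, -0.1219, 0.4503], [-0.0217, 0.9535, 0.3006]] [ 0.418 -0.397  0.25 ]
rv 46.95 [ 0.6416 -0.188   0.055   0.0554] [3.18]
[-0.4784 -0.264   0.8375] [[0.8779, -0.1219, 0.4631], [-0.0201, 0.9568, 0.2901]] [ 0.419 -0.398  0.251]
free 43.13 [ 0.6419 -0.1883  0.0551 -0.0244  0.4921 -0.3135] [ -1.4   28.2  -17.96]
[-0.4725 -0.2718  0.8384] [[0.8811, -0.1225, 0.4569], [-0.0215, 0.9545, 0.2974]] [ 0.418 -0.397  0.251]
(300, 87) [-112.6 -141.6   20. ]
(322, 224) [ -52.8 -140.9   20. ]
(248, 92) [-114.1 -156.3   20. ]
(275, 232) [ -53.4 -155.7   20. ]
(295, 195) [ -76.8 -148.1   28. ]
(520, 95) [-74.2 -70.4   0. ]
(50, 177) [ -75.4 -218.4    0. ]
top (325, 145) [ -71.9 -150.7   28. ]
top (330, 195) [-105.9 -149.1   20. ]
top (345, 193) [-106.2 -158.4   20. ]
top (318, 197) [-106.  -141.6   20. ]
```

```bash
cat > tgt.py <<'E'
from h import *
tag=np.array([.495,.289]);ty=.043
tx=np.array([np.cos(ty),np.sin(ty),0]);RG=RT(tx,np.array([0,0,1.]))
def G(z): return np.array([tag[0]-.010*tx[0],tag[1]-.010*tx[1],z])
b=np.load("b_free.npz");bp,bR=b['p'],b['R'];RBD=RT(bR[:,0],bR[:,2])
def Bp(x,y,z): return bp+bR@(np.array([x,y,z])/1e3)
E
python3 - <<'E'
from tgt import *
plan(G(.2),RG)
E
```

```text
d [ 3.24 51.85 22.94] w [ 0.001 -0.01  -0.024] rows 9.16
```

send_rows([
  {"tx": 0.3,"ty": 5.2,"tz": 0.5,"wx": 0,"wy": 0,"wz": -0.024,"jaw": 0},
  {"tx": 0.3,"ty": 5.2,"tz": 2,"wx": 0,"wy": 0,"wz": 0,"jaw": 0},
  {"tx": 0.3,"ty": 5.2,"tz": 2.5,"wx": 0,"wy": 0,"wz": 0,"jaw": 0},
  {"tx": 0.3,"ty": 5.2,"tz": 2.5,"wx": 0,"wy": 0,"wz": 0,"jaw": 0},
  {"tx": 0.3,"ty": 5.2,"tz": 2.5,"wx": 0,"wy": 0,"wz": 0,"jaw": 0},
])

```text
t: 3.12
tool_pos: [0.5004, 0.0442, 0.3244]
tool_rot: [0.078, -3.13, -0.008]
contact_force: [0.9, 0.2, -0.0]
opening: 0.0857
```

send_rows([
  {"tx": 0.3,"ty": 5.2,"tz": 2.5,"wx": 0,"wy": 0,"wz": 0,"jaw": 0},
  {"tx": 0.3,"ty": 5.2,"tz": 2.5,"wx": 0,"wy": 0,"wz": 0,"jaw": 0},
  {"tx": 0.3,"ty": 5.2,"tz": 2.5,"wx": 0,"wy": 0,"wz": 0,"jaw": 0},
  {"tx": 0.3,"ty": 5.2,"tz": 2.5,"wx": 0,"wy": 0,"wz": 0,"jaw": 0},
  {"tx": 0,"ty": 0,"tz": 0,"wx": 0,"wy": 0,"wz": 0,"jaw": 0},
])

```text
t: 3.75
tool_pos: [0.4626, 0.2698, 0.2164]
tool_rot: [0.11, -3.12, -0.009]
contact_force: [0.4, -1.5, -0.9]
opening: 0.0854
```

```bash
python3 - <<'E'
from tgt import *
plan(G(.009),RG)
E
```

```text
d [-2.77  1.57 20.7 ] w [ 0.006 -0.019  0.028] rows 3.38
```

send_rows([
  {"tx": -2.7,"ty": 1.6,"tz": 4,"wx": 0.006,"wy": -0.019,"wz": 0.028,"jaw": 0},
  {"tx": 0,"ty": 0,"tz": 6,"wx": 0,"wy": 0,"wz": 0,"jaw": 0},
  {"tx": 0,"ty": 0,"tz": 4,"wx": 0,"wy": 0,"wz": 0,"jaw": 0},
  {"tx": 0,"ty": 0,"tz": 0,"wx": 0,"wy": 0,"wz": 0,"jaw": 0},
])

```text
t: 4.25
tool_pos: [0.4854, 0.2926, 0.0753]
tool_rot: [-0.079, 3.136, 0.003]
contact_force: [-0.4, -0.4, 0.4]
opening: 0.0856
```

```bash
python3 - <<'E'
from tgt import *
plan(G(.009),RG)
im=ctrl.get_image("wrist");cv2.imwrite("pics/w3.png",im[:,:,::-1])
E
```

```text
d [ 0.09 -0.41  6.63] w [0.002 0.004 0.007] rows 1.07
```

View pics/w3.png

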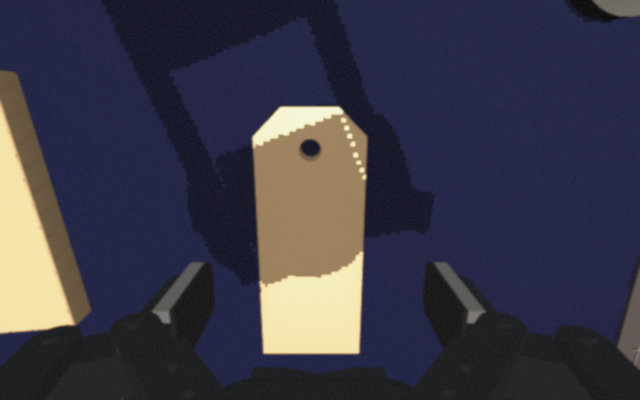

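The tag lies between the open fingers, with the hole at (310,148). It is about 3 mm to the left of the finger centre, which agrees with the plan.

send_rows([
  {"tx": 0.1,"ty": -0.35,"tz": 2.5,"wx": 0,"wy": 0.004,"wz": 0.007,"jaw": 0},
  {"tx": 0,"ty": 0,"tz": 2.5,"wx": 0,"wy": 0,"wz": 0,"jaw": 0},
  {"tx": 0,"ty": 0,"tz": 1.2,"wx": 0,"wy": 0,"wz": 0,"jaw": 0},
  {"tx": 0,"ty": 0,"tz": 0,"wx": 0,"wy": 0,"wz": 0,"jaw": 0},
])

```text
t: 4.8
tool_pos: [0.4935, 0.2936, 0.0266]
tool_rot: [-0.069, 3.119, 0.016]
contact_force: [0.6, -0.2, 0.6]
opening: 0.0856
```

```bash
python3 - <<'E'
from tgt import *
plan(G(.009),RG)
E
```

```text
d [ 0.91 -0.48  1.73] w [0.01  0.022 0.001] rows 0.33
```

send_rows([
  {"tx": 0.9,"ty": -0.45,"tz": 0.9,"wx": 0.01,"wy": 0.02,"wz": 0,"jaw": 0},
  {"tx": 0,"ty": 0,"tz": 0.6,"wx": 0,"wy": 0,"wz": 0,"jaw": 0},
  {"tx": 0,"ty": 0,"tz": 0,"wx": 0,"wy": 0,"wz": 0,"jaw": 0},
])

```text
t: 5.18
tool_pos: [0.4864, 0.2894, 0.0138]
tool_rot: [-0.069, 3.135, 0.002]
contact_force: [-0.6, -0.3, -0.0]
opening: 0.0855
```

```bash
python3 - <<'E'
from tgt import *
plan(G(.009),RG)
E
```

```text
d [ 0.15 -0.08  0.48] w [0.001 0.005 0.001] rows 0.08
```

send_rows([
  {"tx": 0.1,"ty": -0.1,"tz": 0.5,"wx": 0,"wy": 0.005,"wz": 0,"jaw": 0},
  {"tx": 0,"ty": 0,"tz": 0,"wx": 0,"wy": 0,"wz": 0,"jaw": 0.5},
  {"tx": 0,"ty": 0,"tz": 0,"wx": 0,"wy": 0,"wz": 0,"jaw": 1},
  {"tx": 0,"ty": 0,"tz": 0,"wx": 0,"wy": 0,"wz": 0,"jaw": 1},
], squeeze=30)

```text
t: 5.68
tool_pos: [0.4859, 0.2885, 0.009]
tool_rot: [-0.069, 3.14, 0.002]
contact_force: [-0.5, 0.3, -0.5]
opening: 0.0589
```

send_rows([
  {"tx": 0,"ty": 0,"tz": 0,"wx": 0,"wy": 0,"wz": 0,"jaw": 1},
  {"tx": 0,"ty": 0,"tz": 0,"wx": 0,"wy": 0,"wz": 0,"jaw": 1},
])

```text
t: 5.92
tool_pos: [0.4859, 0.2885, 0.009]
tool_rot: [-0.069, 3.14, 0.002]
contact_force: [0.4, 0.6, 0.6]
opening: 0.0594
```

```bash
python3 - <<'E'
from tgt import *
o=ctrl.get_obs();print(o['tool_pos'],o['opening'],o['q'])
E
```

```text
[0.4859369  0.28851007 0.00898629] 0.05941733682670407 [ 4.03625246e-01  1.73620930e-01  1.90561641e+00  1.16173381e-03
  1.06094176e+00 -1.21193332e+00]
```

```bash
python3 - <<'E'
from tgt import *
print(Bp(-124,-64,9),Bp(-124,-64,109),RBD.round(3))
plan(Bp(-124,-64,109),RBD)
E
```

```text
[ 0.54460026 -0.24404199  0.13860404] [ 0.59028683 -0.21430503  0.22243989] [[-0.881 -0.123 -0.457]
 [ 0.021  0.955 -0.297]
 [ 0.473 -0.272 -0.838]]
d [ -8.22 -50.66 -21.41] w [ 0.292  0.499 -0.01 ] rows 8.97
```

send_rows([
  {"tx": 0,"ty": 0,"tz": -2,"wx": 0,"wy": 0,"wz": 0,"jaw": 1},
  {"tx": 0,"ty": 0,"tz": -5,"wx": 0,"wy": 0,"wz": 0,"jaw": 1},
  {"tx": 0,"ty": 0,"tz": -5,"wx": 0,"wy": 0,"wz": 0,"jaw": 1},
  {"tx": 0,"ty": 0,"tz": -5,"wx": 0,"wy": 0,"wz": 0,"jaw": 1},
  {"tx": 0,"ty": 0,"tz": -5,"wx": 0,"wy": 0,"wz": 0,"jaw": 1},
])

```text
t: 6.55
tool_pos: [0.4826, 0.2868, 0.2344]
tool_rot: [0.069, -3.133, 0.003]
contact_force: [-0.5, -0.2, -1.2]
opening: 0.0596
```

```bash
python3 - <<'E'
from tgt import *
print(pose()[0],ctrl.get_obs()['opening'])
plan(Bp(-124,-64,109),RBD)
E
```

```text
[0.48257988 0.28683931 0.23438466] 0.05964005919054367
d [ -8.56 -50.54   1.21] w [ 0.289  0.491 -0.01 ] rows 8.27
```

send_rows([
  {"tx": -0.5,"ty": -5.5,"tz": -2,"wx": 0,"wy": 0,"wz": 0,"jaw": 1},
  {"tx": -0.5,"ty": -5.5,"tz": -2,"wx": 0,"wy": 0,"wz": 0,"jaw": 1},
  {"tx": -0.5,"ty": -5.5,"tz": -2,"wx": 0,"wy": 0,"wz": 0,"jaw": 1},
  {"tx": -0.5,"ty": -5.5,"tz": -2,"wx": 0,"wy": 0,"wz": 0,"jaw": 1},
  {"tx": -0.5,"ty": -5.5,"tz": -1,"wx": 0,"wy": 0,"wz": 0,"jaw": 1},
])

```text
t: 7.18
tool_pos: [0.5213, 0.0098, 0.3415]
tool_rot: [-0.083, 3.128, 0.001]
contact_force: [0.7, -0.3, -1.7]
opening: 0.0595
```

send_rows([
  {"tx": -1,"ty": -4,"tz": 0,"wx": 0.07,"wy": 0.12,"wz": 0,"jaw": 1},
  {"tx": -1,"ty": -4,"tz": 0,"wx": 0.07,"wy": 0.12,"wz": 0,"jaw": 1},
  {"tx": -1,"ty": -4,"tz": 0,"wx": 0.07,"wy": 0.12,"wz": 0,"jaw": 1},
  {"tx": -1,"ty": -4,"tz": 0,"wx": 0.07,"wy": 0.12,"wz": 0,"jaw": 1},
  {"tx": 0,"ty": 0,"tz": 0,"wx": 0,"wy": 0,"wz": 0,"jaw": 1},
])

```text
t: 7.8
tool_pos: [0.5701, -0.1559, 0.3617]
tool_rot: [0.054, -2.647, 0.407]
contact_force: [-0.7, 0.8, -1.3]
opening: 0.0593
```

```bash
python3 - <<'E'
from tgt import *
print(pose()[0],ctrl.get_obs()['q'])
plan(Bp(-124,-64,109),RBD)
E
```

```text
[ 0.57012769 -0.15594808  0.3616524 ] [-0.21952202  0.17370971  1.35143147 -0.42839658  1.98172521 -1.93081707]
d [-8.2  -1.96 12.68] w [ 0.005  0.025 -0.017] rows 2.46
```

send_rows([
  {"tx": -4,"ty": -1,"tz": 4,"wx": 0.005,"wy": 0.02,"wz": -0.017,"jaw": 1},
  {"tx": -4,"ty": -1,"tz": 4,"wx": 0,"wy": 0,"wz": 0,"jaw": 1},
  {"tx": 0,"ty": 0,"tz": 3,"wx": 0,"wy": 0,"wz": 0,"jaw": 1},
  {"tx": 0,"ty": 0,"tz": 0,"wx": 0,"wy": 0,"wz": 0,"jaw": 1},
])

```text
t: 8.3
tool_pos: [0.5962, -0.2079, 0.2418]
tool_rot: [0.072, -2.638, 0.405]
contact_force: [-0.0, -0.0, -1.2]
opening: 0.0593
```

```bash
cat > look.py <<'E'
from tgt import *
import sys
n=sys.argv[1]
for c,o in(("wrist",(0,0,640,400)),("side",(270,80,430,220)),("top",(350,140,510,280))):
    if len(sys.argv)>2 and c[0] not in sys.argv[2]: continue
    im=ctrl.get_image(c)[:,:,::-1];k=im[o[1]:o[3],o[0]:o[2]]
    if c!="wrist":k=cv2.resize(k,None,fx=4,fy=4,interpolation=cv2.INTER_CUBIC)
    cv2.imwrite(f"pics/{n}_{c}.png",k)
o=ctrl.get_obs();p,R=pose(o);print("t",o['t'],"TCP in board",(bR.T@(p-bp)*1e3).round(1),"F board",(bR.T@o['contact_force']).round(1),"open",o['opening'],"dw",Ro.from_matrix(R.T@RBD).as_rotvec().round(3))
E
python3 look.py a1
```

```text
t 8.45 TCP in board [-127.9  -65.4  134.3] F board [-0.7  0.8 -1.9] open 0.05898500448833399 dw [-0.001  0.025 -0.004]
```

View pics/a1_wrist.png

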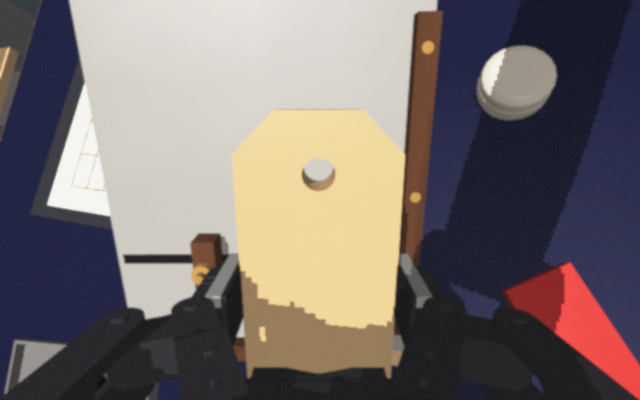

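View pics/a1_side.png

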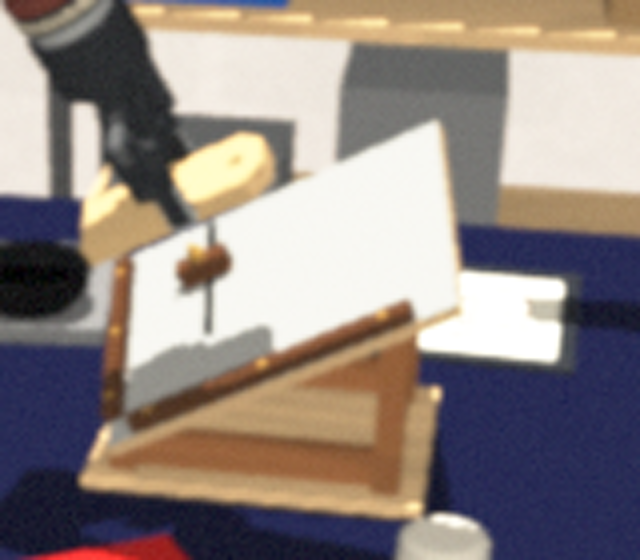

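View pics/a1_top.png

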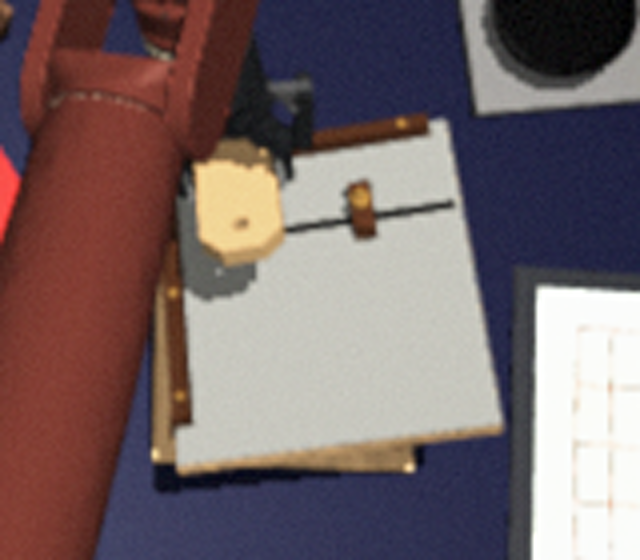

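The tag is held parallel to the board, with the hole at (318,172) uphill. In the wrist view the slot line (row 258) is level, so the yaw is right. I descend now.

send_rows([
  {"tx": -0.2,"ty": 0.1,"tz": 3.5,"wx": 0,"wy": 0.02,"wz": 0,"jaw": 1},
  {"tx": 0,"ty": 0,"tz": 3.5,"wx": 0,"wy": 0,"wz": 0,"jaw": 1},
  {"tx": 0,"ty": 0,"tz": 2,"wx": 0,"wy": 0,"wz": 0,"jaw": 1},
  {"tx": 0,"ty": 0,"tz": 0,"wx": 0,"wy": 0,"wz": 0,"jaw": 1},
])

```text
t: 8.95
tool_pos: [0.5652, -0.2334, 0.1779]
tool_rot: [0.066, -2.642, 0.419]
contact_force: [0.9, 0.8, -0.5]
opening: 0.0589
```

```bash
python3 look.py a2 n; python3 -c "
from tgt import *
plan(Bp(-126,-65,12),RBD)"
```

```text
t 8.95 TCP in board [-124.6  -67.1   54.6] F board [1.1 0.8 0.2] open 0.05890287395220247 dw [-0.006  0.022 -0.01 ]
d [0.24 0.23 4.25] w [-0.006  0.022 -0.01 ] rows 0.69
```

send_rows([
  {"tx": 0,"ty": 0.2,"tz": 1.5,"wx": -0.006,"wy": 0.022,"wz": -0.01,"jaw": 1},
  {"tx": 0,"ty": 0,"tz": 1.2,"wx": 0,"wy": 0.005,"wz": 0,"jaw": 1},
  {"tx": 0,"ty": 0,"tz": 0,"wx": 0,"wy": 0,"wz": 0,"jaw": 1},
])

```text
t: 9.32
tool_pos: [0.5547, -0.2399, 0.1563]
tool_rot: [0.072, -2.618, 0.408]
contact_force: [-0.5, -0.0, -1.7]
opening: 0.0589
```

```bash
python3 look.py a3 ws; python3 -c "
from tgt import *
plan(Bp(-126,-65,12),RBD)"
```

```text
t 9.425 TCP in board [-123.5  -66.5   30.8] F board [ 1.4  0.7 -2.3] open 0.058929991648480305 dw [-0.002  0.    -0.001]
d [0.25 0.15 1.88] w [-0.002  0.    -0.001] rows 0.31
```

View pics/a3_side.png

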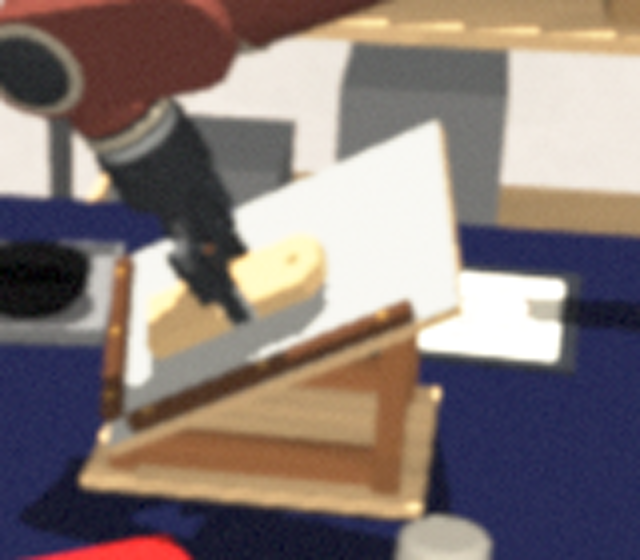

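View pics/a3_wrist.png

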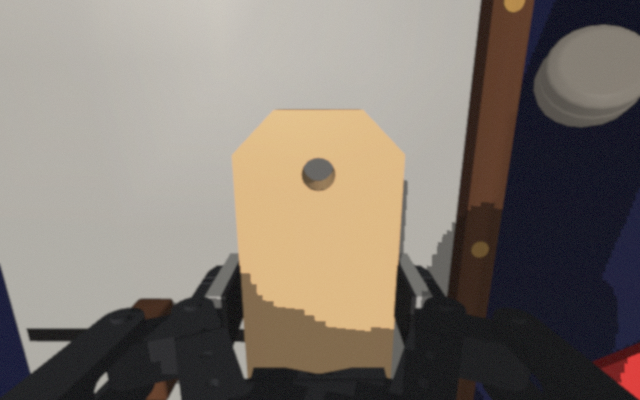

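send_rows([
  {"tx": 0.1,"ty": -0.1,"tz": 0.8,"wx": 0,"wy": 0,"wz": 0,"jaw": 1},
  {"tx": 0,"ty": 0,"tz": 0.5,"wx": 0,"wy": 0,"wz": 0,"jaw": 1},
  {"tx": 0,"ty": 0,"tz": 0.2,"wx": 0,"wy": 0,"wz": 0,"jaw": 1},
  {"tx": 0,"ty": 0,"tz": 0,"wx": 0,"wy": 0,"wz": 0,"jaw": 1},
])

```text
t: 9.93
tool_pos: [0.5476, -0.2458, 0.1453]
tool_rot: [0.071, -2.621, 0.41]
contact_force: [0.5, -0.2, -0.6]
opening: 0.0591
```

```bash
python3 look.py a4 n
```

```text
t 9.925 TCP in board [-124.5  -67.9   15.5] F board [ 0.8 -0.1 -0.3] open 0.0590506582784688 dw [-0.003  0.001 -0.001]
```

send_rows([
  {"tx": 0,"ty": 0,"tz": 0.25,"wx": 0,"wy": 0,"wz": 0,"jaw": 1},
  {"tx": 0,"ty": 0,"tz": 0,"wx": 0,"wy": 0,"wz": 0,"jaw": 1},
])

```text
t: 10.18
tool_pos: [0.5465, -0.2466, 0.1433]
tool_rot: [0.071, -2.621, 0.41]
contact_force: [0.2, -0.4, -1.1]
opening: 0.059
```

```bash
python3 look.py a5 ws
```

```text
t 10.275 TCP in board [-124.4  -68.1   13.3] F board [-0.1  0.9 -1. ] open 0.059352974276596145 dw [-0.003  0.002 -0.002]
```

View pics/a5_side.png

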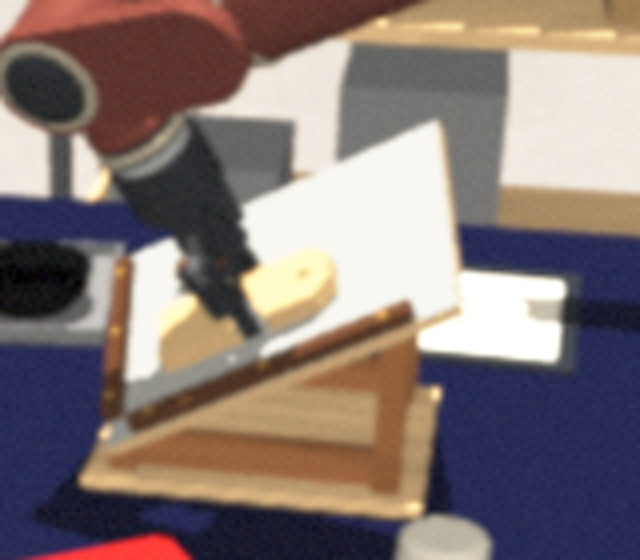

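View pics/a5_wrist.png

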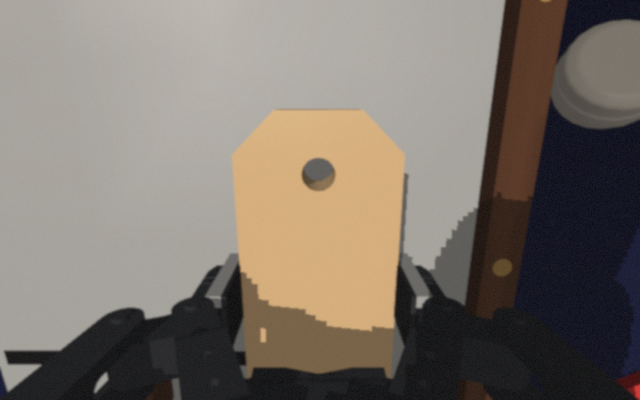

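The tag is still about 4 mm above the laminate, with a gap to the side strip at (480,250). I lower it in small steps until it touches.

send_rows([
  {"tx": 0,"ty": 0,"tz": 0.2,"wx": 0,"wy": 0,"wz": 0,"jaw": 1},
  {"tx": 0,"ty": 0,"tz": 0,"wx": 0,"wy": 0,"wz": 0,"jaw": 1},
])

```text
t: 10.52
tool_pos: [0.5459, -0.2473, 0.1419]
tool_rot: [0.071, -2.622, 0.411]
contact_force: [-0.5, 0.5, -1.1]
opening: 0.0596
```

send_rows([
  {"tx": 0,"ty": 0,"tz": 0.15,"wx": 0,"wy": 0,"wz": 0,"jaw": 1},
  {"tx": 0,"ty": 0,"tz": 0,"wx": 0,"wy": 0,"wz": 0,"jaw": 1},
])

```text
t: 10.78
tool_pos: [0.5453, -0.2477, 0.1408]
tool_rot: [0.071, -2.622, 0.411]
contact_force: [-0.0, -1.0, -1.7]
opening: 0.0592
```

```bash
python3 look.py a6 n
```

```text
t 10.775 TCP in board [-124.3  -68.2   10.1] F board [ 0.8 -0.5 -1.8] open 0.05924743236785168 dw [-0.003  0.003 -0.002]
```

send_rows([
  {"tx": 0,"ty": 0,"tz": 0.15,"wx": 0,"wy": 0,"wz": 0,"jaw": 1},
  {"tx": 0,"ty": 0,"tz": 0,"wx": 0,"wy": 0,"wz": 0,"jaw": 1},
])

```text
t: 11.02
tool_pos: [0.5453, -0.248, 0.1406]
tool_rot: [0.071, -2.623, 0.411]
contact_force: [0.4, 0.6, -0.3]
opening: 0.0596
```

```bash
python3 look.py a7 n
```

```text
t 11.025 TCP in board [-124.2  -68.4    9.8] F board [0.5 0.6 0.1] open 0.059560606263158206 dw [-0.003  0.004 -0.002]
```

send_rows([
  {"tx": 0,"ty": 0,"tz": 0.15,"wx": 0,"wy": 0,"wz": 0,"jaw": 1},
  {"tx": 0,"ty": 0,"tz": 0,"wx": 0,"wy": 0,"wz": 0,"jaw": 1},
])

```text
t: 11.28
tool_pos: [0.5454, -0.2481, 0.1406]
tool_rot: [0.07, -2.625, 0.411]
contact_force: [0.7, 1.1, 0.9]
opening: 0.0594
```

```bash
python3 look.py a8 sw
```

```text
t 11.375 TCP in board [-124.1  -68.5    9.6] F board [-0.   0.7  4.2] open 0.05901609628346706 dw [-0.003  0.006 -0.003]
```

View pics/a8_side.png

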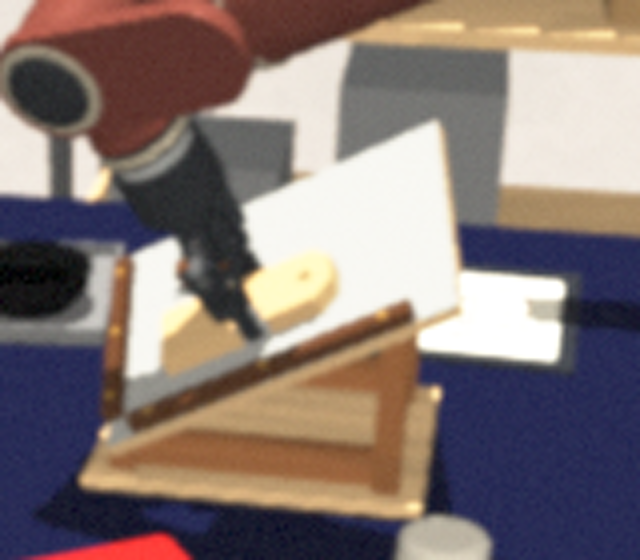

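The tag is on the laminate: 4 N normal force, TCP 9.6 mm over the board against 9 mm expected. I open gently part way and withdraw along the board normal.

send_rows([
  {"tx": 0,"ty": 0,"tz": 0,"wx": 0,"wy": 0,"wz": 0,"jaw": 0.15},
  {"tx": 0,"ty": 0,"tz": 0,"wx": 0,"wy": 0,"wz": 0,"jaw": 0.15},
  {"tx": 0,"ty": 0,"tz": -1.5,"wx": 0,"wy": 0,"wz": 0,"jaw": 0.15},
  {"tx": 0,"ty": 0,"tz": -3,"wx": 0,"wy": 0,"wz": 0,"jaw": 0.15},
  {"tx": 0,"ty": 0,"tz": -4,"wx": 0,"wy": 0,"wz": 0,"jaw": 0.15},
])

```text
t: 12.0
tool_pos: [0.5818, -0.2224, 0.2097]
tool_rot: [0.07, -2.616, 0.407]
contact_force: [0.7, -0.2, -0.2]
opening: 0.0728
```

```bash
python3 look.py a9
```

```text
t 12.15 TCP in board [-124.7  -68.5   95.3] F board [0.  0.6 0.3] open 0.07253451710535612 dw [-0.003  0.004 -0.003]
```

View pics/a9_side.png

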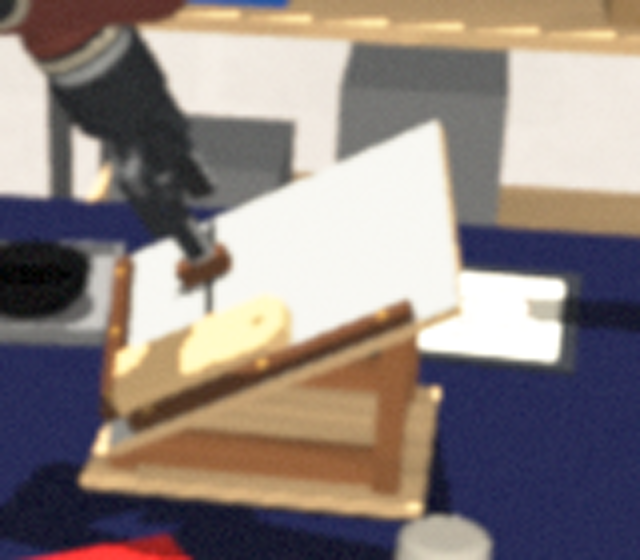

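View pics/a9_wrist.png

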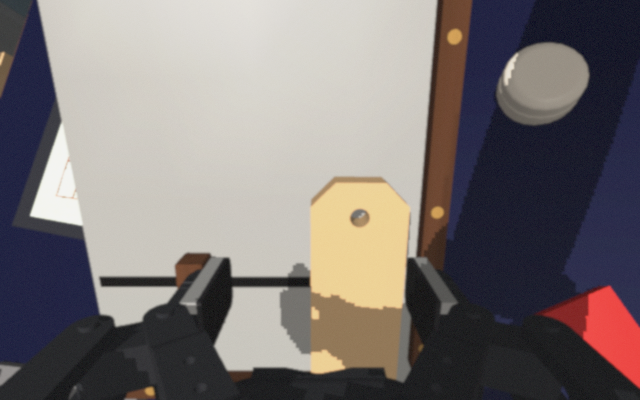

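View pics/a9_top.png

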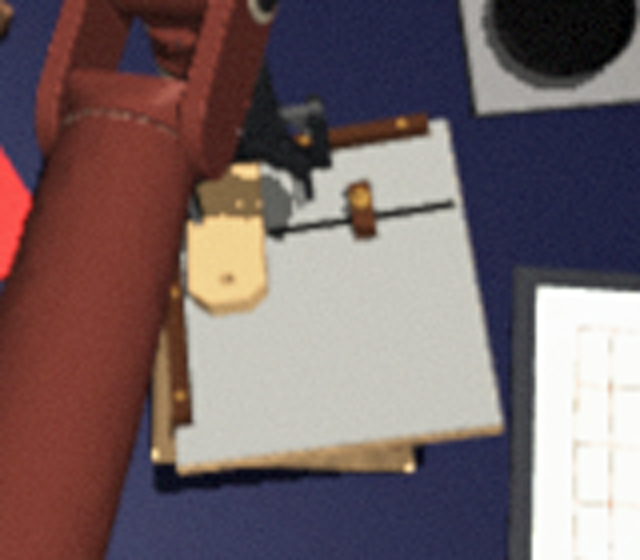

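```bash
cat >> h.py <<'E'
E
cat > bm.py <<'E'
from tgt import *
def br(c,uv,z):
    d=bR.T@(c['R'].T@np.linalg.inv(c['mtx'])@np.array([uv[0],uv[1],1.]));o=bR.T@(-c['R'].T@c['t']-bp);return ((o+d*(z/1e3-o[2])/d[2])*1e3).round(1)
E
python3 - <<'E'
from bm import *
c=ctrl.camera_info("wrist")
for n,q,z in[("hole",(360,217),18),("R",(410,211),18),("L",(311,206),18),("eL",(336,178),18),("eR",(382,178),18),("Llow",(311,340),18),("strip",(430,140),0),("stripnail",(454,37),12),("strip",(437,213),12)]:print(n,br(c,q,z))
E
```

```text
hole [-125.4  -41.6   18. ]
R [-129.2  -10.9   18. ]
L [-132.5  -71.9   18. ]
eL [-150.1  -56.7   18. ]
eR [-150.   -29.1   18. ]
Llow [-36.  -72.7  18. ]
strip [-170.6    3.2    0. ]
stripnail [-228.3    8.    12. ]
strip [-126.     7.9   12. ]
```

The tag slid down against the bottom strip and, as warned, hung up about 11 mm short of the side strip: its right edge is at (410,211). I close the jaws and go to its free long edge for a nudge along +y.

send_rows([
  {"tx": -3,"ty": -1.8,"tz": 0,"wx": 0,"wy": 0,"wz": 0,"jaw": 1},
  {"tx": -3,"ty": -1.8,"tz": 0,"wx": 0,"wy": 0,"wz": 0,"jaw": 1},
  {"tx": 0,"ty": 0,"tz": 0,"wx": 0,"wy": 0,"wz": 0,"jaw": 1},
  {"tx": 0,"ty": 0,"tz": 0,"wx": 0,"wy": 0,"wz": 0,"jaw": 1},
])

```text
t: 12.65
tool_pos: [0.6399, -0.2587, 0.19]
tool_rot: [0.072, -2.617, 0.408]
contact_force: [-1.1, -0.3, -0.3]
opening: 0.0007
```

```bash
python3 look.py b1 ws;python3 -c "
from tgt import *
plan(Bp(-65,-102,16),RBD)"
```

```text
t 12.75 TCP in board [ -64.2 -103.5   91.5] F board [-0.5  0.8 -0.5] open 0.00030014348320792474 dw [-0.002 -0.002  0.   ]
d [0.07 0.16 7.55] w [-0.002 -0.002  0.   ] rows 1.22
```

View pics/b1_wrist.png

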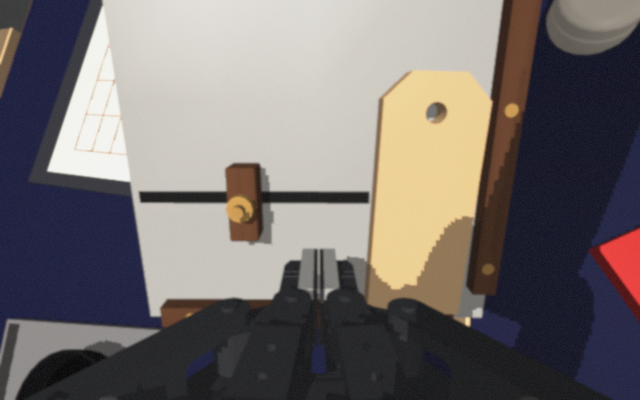

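View pics/b1_side.png

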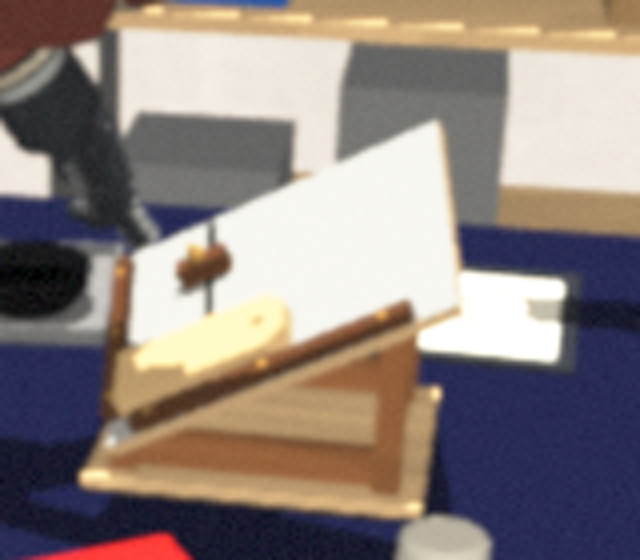

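The view is clear. The tag's left edge runs from (380,100) to (366,305), the closed fingertips are at (320,255) in free space left of it, and the cleat is at (242,200). I descend.

send_rows([
  {"tx": 0,"ty": 0,"tz": 3,"wx": 0,"wy": 0,"wz": 0,"jaw": 1},
  {"tx": 0,"ty": 0,"tz": 2,"wx": 0,"wy": 0,"wz": 0,"jaw": 1},
  {"tx": 0,"ty": 0,"tz": 0,"wx": 0,"wy": 0,"wz": 0,"jaw": 1},
  {"tx": 0,"ty": 0,"tz": 0,"wx": 0,"wy": 0,"wz": 0,"jaw": 1},
])

```text
t: 13.25
tool_pos: [0.616, -0.2728, 0.1501]
tool_rot: [0.073, -2.62, 0.41]
contact_force: [-0.2, -0.3, 1.1]
opening: 0.0
```

```bash
python3 -c "
from tgt import *
plan(Bp(-65,-104,17),RBD)"
```

```text
d [-0.09 -0.06  2.56] w [-0.003  0.001 -0.   ] rows 0.41
```

send_rows([
  {"tx": 0,"ty": -0.1,"tz": 1.5,"wx": 0,"wy": 0,"wz": 0,"jaw": 1},
  {"tx": 0,"ty": 0,"tz": 1,"wx": 0,"wy": 0,"wz": 0,"jaw": 1},
  {"tx": 0,"ty": 0,"tz": 0,"wx": 0,"wy": 0,"wz": 0,"jaw": 1},
])

```text
t: 13.62
tool_pos: [0.605, -0.2818, 0.1294]
tool_rot: [0.073, -2.623, 0.412]
contact_force: [-0.5, -0.3, -0.3]
opening: -0.0002
```

```bash
python3 look.py b2 w
```

```text
t 13.675 TCP in board [ -65.5 -105.1   18.1] F board [-0.3  0.2 -0.7] open -3.20520083671704e-06 dw [-0.004  0.004 -0.001]
```

View pics/b2_wrist.png

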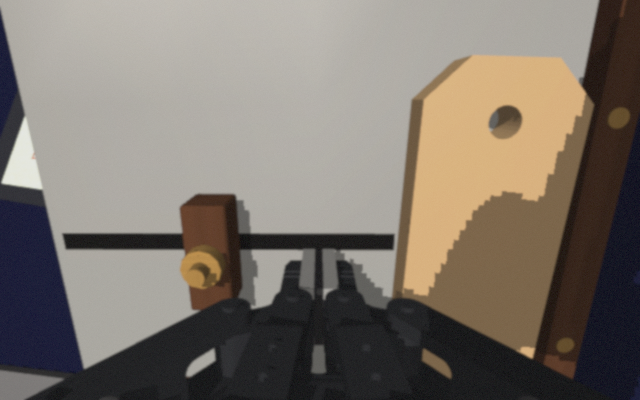

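send_rows([
  {"tx": 0,"ty": 0.6,"tz": 0.15,"wx": 0,"wy": 0,"wz": 0,"jaw": 1},
  {"tx": 0,"ty": 0.5,"tz": 0,"wx": 0,"wy": 0,"wz": 0,"jaw": 1},
  {"tx": 0,"ty": 0.3,"tz": 0,"wx": 0,"wy": 0,"wz": 0,"jaw": 1},
  {"tx": 0,"ty": 0.3,"tz": 0,"wx": 0,"wy": 0,"wz": 0,"jaw": 1},
  {"tx": 0,"ty": 0.3,"tz": 0,"wx": 0,"wy": 0,"wz": 0,"jaw": 1},
])

```text
t: 14.3
tool_pos: [0.6028, -0.2617, 0.1235]
tool_rot: [0.073, -2.625, 0.413]
contact_force: [0.4, 0.2, 0.1]
opening: 0.0003
```

```bash
python3 look.py b3 w
```

```text
t 14.35 TCP in board [-65.1 -83.4  17.6] F board [-0.2 -0.3  0.8] open -0.00015778880770315538 dw [-0.005  0.006 -0.001]
```

View pics/b3_wrist.png

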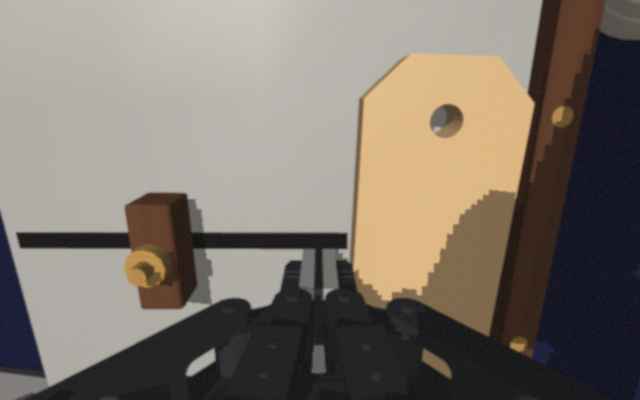

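The fingertips are now about touching the tag's edge at (350,260). I push gently in small steps.

send_rows([
  {"tx": 0,"ty": 0.3,"tz": 0,"wx": 0,"wy": 0,"wz": 0,"jaw": 1},
  {"tx": 0,"ty": 0.3,"tz": 0,"wx": 0,"wy": 0,"wz": 0,"jaw": 1},
  {"tx": 0,"ty": 0.3,"tz": 0,"wx": 0,"wy": 0,"wz": 0,"jaw": 1},
])

```text
t: 14.72
tool_pos: [0.6018, -0.2525, 0.1209]
tool_rot: [0.073, -2.625, 0.414]
contact_force: [0.8, -0.8, 0.7]
opening: -0.0003
```

```bash
python3 look.py b4 w
```

```text
t 14.775 TCP in board [-65.  -74.3  17.8] F board [-0.1 -2.   0.2] open -7.538988874706187e-05 dw [-0.006  0.006 -0.001]
```

View pics/b4_wrist.png

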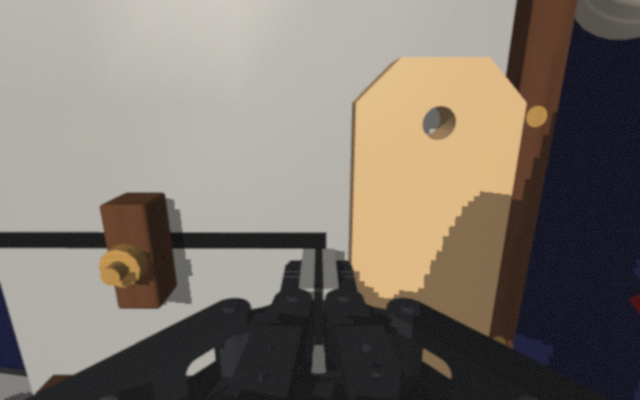

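send_rows([
  {"tx": 0,"ty": 0.2,"tz": 0,"wx": 0,"wy": 0,"wz": 0,"jaw": 1},
  {"tx": 0,"ty": 0.2,"tz": 0,"wx": 0,"wy": 0,"wz": 0,"jaw": 1},
])

```text
t: 15.02
tool_pos: [0.6022, -0.2517, 0.1218]
tool_rot: [0.072, -2.626, 0.425]
contact_force: [0.7, -6.5, 0.9]
opening: 0.0001
```

```bash
python3 look.py b5 w
```

```text
t 15.075 TCP in board [-65.1 -73.8  19.1] F board [-0.3 -5.5  0. ] open -0.0005264923032502497 dw [-0.013  0.009 -0.005]
```

View pics/b5_wrist.png

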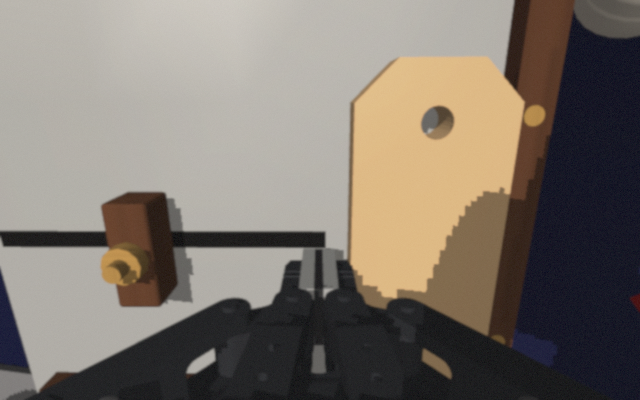

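The force rose to 5.5 N, so the tag is at the side strip. I back off and rise to measure.

send_rows([
  {"tx": 0,"ty": -1,"tz": 0,"wx": 0,"wy": 0,"wz": 0,"jaw": 1},
  {"tx": 0,"ty": -0.5,"tz": -3,"wx": 0.01,"wy": 0.01,"wz": 0.005,"jaw": 1},
  {"tx": 2,"ty": 1,"tz": -6,"wx": 0,"wy": 0,"wz": 0,"jaw": 1},
  {"tx": 2,"ty": 1,"tz": -6,"wx": 0,"wy": 0,"wz": 0,"jaw": 1},
  {"tx": 0,"ty": 0,"tz": 0,"wx": 0,"wy": 0,"wz": 0,"jaw": 1},
])

```text
t: 15.7
tool_pos: [0.6345, -0.1978, 0.2666]
tool_rot: [0.065, -2.612, 0.431]
contact_force: [-0.1, 0.1, 0.2]
opening: 0.0002
```

```bash
python3 - <<'E'
from bm import *
import pickle
c=ctrl.camera_info("wrist");pickle.dump(c,open("c7.pkl","wb"));im=ctrl.get_image("wrist")[:,:,::-1];cv2.imwrite("pics/b6.png",im)
print(proj(c,[Bp(-75,-30,18)]))
E
python3 look.py b6 n
```

```text
[[362.21445891 226.36853081]]
t 15.75 TCP in board [-105.8  -65.1  167.6] F board [ 0.7  0.5 -0.4] open 0.0002833477376917011 dw [-0.016 -0.01  -0.008]
```

View pics/b6.png

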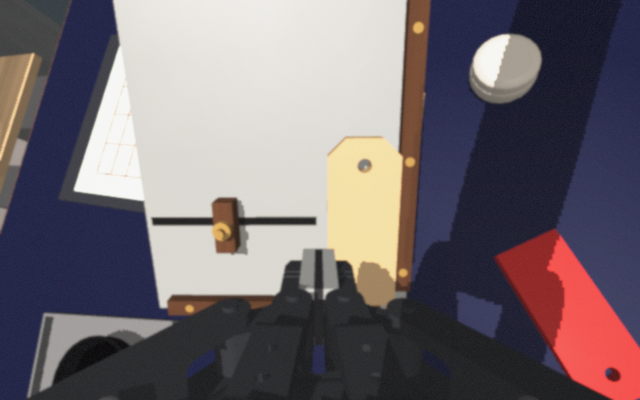

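```bash
python3 - <<'E'
import cv2
t=cv2.imread("pics/b6.png")
cv2.imwrite("pics/b6c.png",cv2.resize(t[125:310,315:430],None,fx=3.2*1.0,fy=3.2,interpolation=cv2.INTER_CUBIC))
cv2.imwrite("pics/b6d.png",cv2.resize(t[125:215,320:430],None,fx=6,fy=6,interpolation=cv2.INTER_CUBIC))
E
```

```text
(no output)
```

View pics/b6c.png

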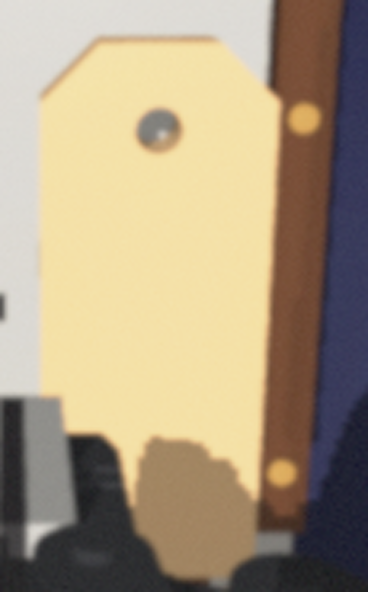

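View pics/b6d.png

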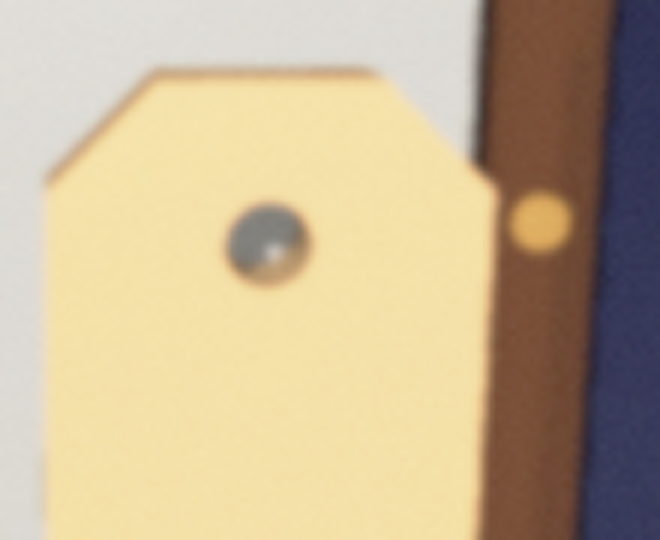

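```bash
python3 - <<'E'
from bm import *
import pickle
c=pickle.load(open("c7.pkl","rb"))
g=lambda p,s,o:(o[0]+(p[0]+.5)/s-.5,o[1]+(p[1]+.5)/s-.5)
D=lambda p:g(p,6,(320,125));C=lambda p:g(p,3.2,(315,125))
for n,q,z in[("hole",D((270,243)),18),("eL",D((155,72)),18),("eR",D((375,72)),18),("Ltop",D((46,185)),18),("Rtop",D((496,188)),18),("Llow",C((42,390)),18),("Rlow",C((258,470)),18),("nail1",D((541,222)),12),("nail2",C((282,473)),12),("strip in",D((487,20)),12),("strip out low",C((305,525)),12),("strip end in",C((256,525)),12)]:print(n,br(c,q,z))
E
```

```text
hole [-127.4  -29.4   18. ]
eL [-150.3  -45.1   18. ]
eR [-150.1  -16.1   18. ]
Ltop [-135.5  -59.6   18. ]
Rtop [-134.7    0.6   18. ]
Llow [-56.6 -59.3  18. ]
Rlow [-32.9   0.1  18. ]
nail1 [-129.1    8.3   12. ]
nail2 [-29.    8.1  12. ]
strip in [-156.3   -0.5   12. ]
strip out low [-12.7  15.5  12. ]
strip end in [-12.7   1.6  12. ]
```

The tag measures as home: the hole is at (-127.4, -29.4) against (-128, -30) ideal, and the long edges are at y = 0 and -60. To be sure about the bottom strip, I also nudge the hole end lightly downhill.

```bash
python3 - <<'E'
from tgt import *
plan(Bp(-187,-32,60),RBD)
E
```

```text
d [ 8.04  3.42 10.79] w [-0.016 -0.01  -0.008] rows 2.24
```

send_rows([
  {"tx": 4,"ty": 1.7,"tz": 1,"wx": -0.016,"wy": -0.01,"wz": -0.008,"jaw": 1},
  {"tx": 4,"ty": 1.7,"tz": 3,"wx": 0,"wy": 0,"wz": 0,"jaw": 1},
  {"tx": 0,"ty": 0,"tz": 3,"wx": 0,"wy": 0,"wz": 0,"jaw": 1},
  {"tx": 0,"ty": 0,"tz": 0,"wx": 0,"wy": 0,"wz": 0,"jaw": 1},
])

```text
t: 16.25
tool_pos: [0.52, -0.1848, 0.2233]
tool_rot: [0.074, -2.607, 0.394]
contact_force: [0.3, 0.1, 0.2]
opening: 0.0001
```

```bash
python3 - <<'E'
from tgt import *
plan(Bp(-182,-32,18),RBD)
E
python3 look.py c1 n
```

```text
d [-0.58 -0.5   6.82] w [ 0.007 -0.013  0.005] rows 1.11
t 16.25 TCP in board [-187.   -27.5   86.4] F board [0.1 0.  0.3] open 6.764298896119579e-05 dw [ 0.007 -0.013  0.005]
```

send_rows([
  {"tx": -0.3,"ty": -0.4,"tz": 2.5,"wx": 0.007,"wy": -0.01,"wz": 0.005,"jaw": 1},
  {"tx": 0,"ty": 0,"tz": 2,"wx": 0,"wy": 0,"wz": 0,"jaw": 1},
  {"tx": 0,"ty": 0,"tz": 1,"wx": 0,"wy": 0,"wz": 0,"jaw": 1},
  {"tx": 0,"ty": 0,"tz": 0,"wx": 0,"wy": 0,"wz": 0,"jaw": 1},
])

```text
t: 16.75
tool_pos: [0.4983, -0.2061, 0.1755]
tool_rot: [0.07, -2.617, 0.404]
contact_force: [-0.3, -0.4, 0.8]
opening: 0.0004
```

```bash
python3 - <<'E'
from tgt import *
plan(Bp(-175,-32,17),RBD)
E
python3 look.py c2 w
```

```text
d [-0.81  0.02  1.3 ] w [ 0.002 -0.003 -0.   ] rows 0.25
t 16.8 TCP in board [-183.   -32.4   30.6] F board [-0.2 -0.8  0.4] open -0.00025405957815690386 dw [ 0.001 -0.002 -0.001]
```

View pics/c2_wrist.png

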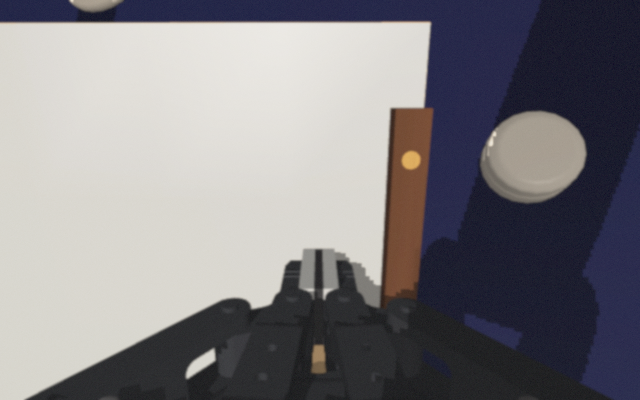

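The fingertips are uphill of the tag, clear of the side strip at (385,280), and the tag end shows behind them at (318,360). I lower and nudge downhill in small steps.

send_rows([
  {"tx": -0.3,"ty": 0,"tz": 1.3,"wx": 0,"wy": 0,"wz": 0,"jaw": 1},
  {"tx": -0.5,"ty": 0,"tz": 0,"wx": 0,"wy": 0,"wz": 0,"jaw": 1},
  {"tx": -0.4,"ty": 0,"tz": 0,"wx": 0,"wy": 0,"wz": 0,"jaw": 1},
  {"tx": 0,"ty": 0,"tz": 0,"wx": 0,"wy": 0,"wz": 0,"jaw": 1},
])

```text
t: 17.3
tool_pos: [0.5053, -0.2105, 0.16]
tool_rot: [0.071, -2.621, 0.406]
contact_force: [0.2, -0.5, -0.6]
opening: -0.0
```

```bash
python3 look.py c3 s
```

```text
t 17.35 TCP in board [-169.5  -33.1   19.1] F board [ 0.4  0.4 -0.4] open -0.00033726678098101176 dw [-0.     0.001 -0.001]
```

View pics/c3_side.png

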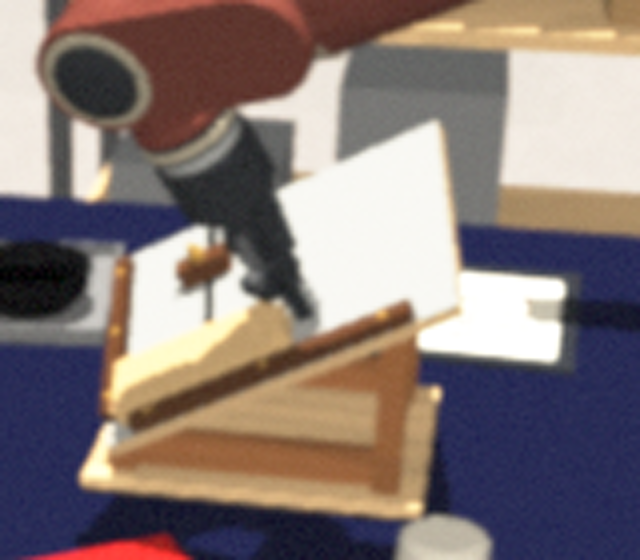

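send_rows([
  {"tx": -0.3,"ty": 0,"tz": 0.2,"wx": 0,"wy": 0,"wz": 0,"jaw": 1},
  {"tx": -0.3,"ty": 0,"tz": 0,"wx": 0,"wy": 0,"wz": 0,"jaw": 1},
  {"tx": 0,"ty": 0,"tz": 0,"wx": 0,"wy": 0,"wz": 0,"jaw": 1},
])

```text
t: 17.73
tool_pos: [0.5102, -0.2113, 0.1557]
tool_rot: [0.071, -2.621, 0.407]
contact_force: [0.6, -0.6, -1.1]
opening: 0.0002
```

send_rows([
  {"tx": -0.2,"ty": 0,"tz": 0,"wx": 0,"wy": 0,"wz": 0,"jaw": 1},
  {"tx": -0.1,"ty": 0,"tz": 0,"wx": 0,"wy": 0,"wz": 0,"jaw": 1},
])

```text
t: 17.98
tool_pos: [0.5119, -0.2113, 0.1549]
tool_rot: [0.069, -2.618, 0.407]
contact_force: [-5.7, 0.5, 5.6]
opening: -0.0
```

```bash
python3 look.py c4 n
```

```text
t 17.975 TCP in board [-161.2  -33.2   17.5] F board [-7.6 -0.3  2.3] open -6.4010593851756365e-06 dw [-0.    -0.002 -0.002]
```

Contact was at TCP x = -161.2 with 7.6 N, which puts the end face at -150: home against the bottom strip. Next I withdraw and go behind the cleat.

send_rows([
  {"tx": 1,"ty": 0,"tz": 0,"wx": 0,"wy": 0,"wz": 0,"jaw": 1},
  {"tx": 0.5,"ty": 0,"tz": -4,"wx": 0,"wy": 0,"wz": 0,"jaw": 1},
  {"tx": 0,"ty": -3,"tz": -5,"wx": 0,"wy": 0,"wz": 0,"jaw": 1},
  {"tx": -2,"ty": -5,"tz": 0,"wx": 0,"wy": 0,"wz": 0,"jaw": 1},
  {"tx": -3,"ty": -4,"tz": 0,"wx": 0,"wy": 0,"wz": 0,"jaw": 1},
])

```text
t: 18.6
tool_pos: [0.5995, -0.2994, 0.2501]
tool_rot: [0.076, -2.623, 0.409]
contact_force: [0.5, 0.2, 0.9]
opening: -0.0002
```

```bash
python3 look.py d1 w; python3 - <<'E'
from tgt import *
plan(Bp(-75,-188,70),RBD)
E
```

```text
t 18.65 TCP in board [-124.5 -158.   109.4] F board [-3.7 -0.1 -2.2] open -0.00015785172893481093 dw [-0.005  0.005 -0.001]
d [-4.94 -2.98  3.97] w [-0.005  0.005 -0.001] rows 1.13
```

View pics/d1_wrist.png

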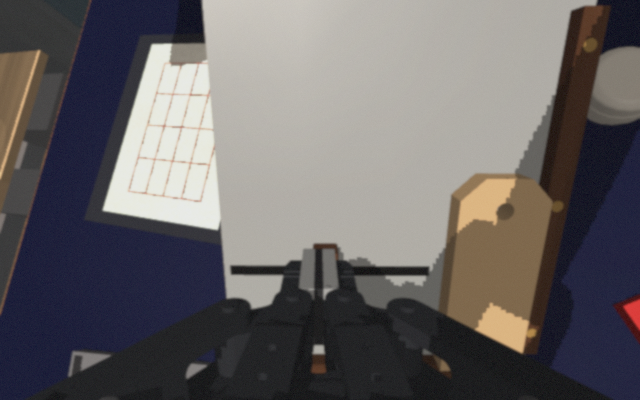

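send_rows([
  {"tx": -0.5,"ty": -3,"tz": 0,"wx": 0,"wy": 0,"wz": 0,"jaw": 1},
  {"tx": -4,"ty": 0,"tz": 1,"wx": 0,"wy": 0,"wz": 0,"jaw": 1},
  {"tx": 0,"ty": 0,"tz": 0,"wx": 0,"wy": 0,"wz": 0,"jaw": 1},
])

```text
t: 19.02
tool_pos: [0.6413, -0.3393, 0.2258]
tool_rot: [0.072, -2.625, 0.412]
contact_force: [-1.6, -0.5, -1.0]
opening: -0.0
```

```bash
python3 look.py d2 w; python3 - <<'E'
from tgt import *
plan(Bp(-75,-188,40),RBD)
E
```

```text
t 19.075 TCP in board [ -79.5 -192.   100.7] F board [-1.1  0.1  0.6] open 0.000170175136505912 dw [-0.006  0.009 -0.005]
d [-0.4   0.43  6.07] w [-0.006  0.009 -0.005] rows 0.98
```

View pics/d2_wrist.png

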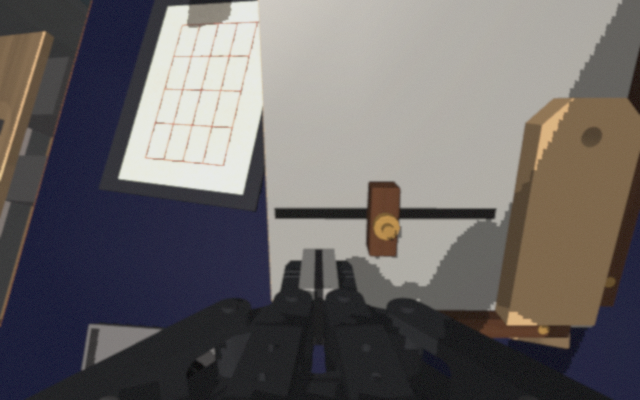

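The cleat is at (383,218) with the fingers behind it on the side away from the tag. I descend beside its back face.

send_rows([
  {"tx": -0.4,"ty": 0.2,"tz": 3,"wx": -0.006,"wy": 0.009,"wz": -0.005,"jaw": 1},
  {"tx": 0,"ty": 0,"tz": 2.5,"wx": 0,"wy": 0,"wz": 0,"jaw": 1},
  {"tx": 0,"ty": 0,"tz": 1,"wx": 0,"wy": 0,"wz": 0,"jaw": 1},
  {"tx": 0,"ty": 0,"tz": 0,"wx": 0,"wy": 0,"wz": 0,"jaw": 1},
])

```text
t: 19.58
tool_pos: [0.6124, -0.3581, 0.173]
tool_rot: [0.072, -2.622, 0.408]
contact_force: [0.1, 0.8, 0.4]
opening: -0.0002
```

```bash
python3 look.py d3 w; python3 - <<'E'
from tgt import *
plan(Bp(-75,-190,18),RBD)
E
```

```text
t 19.625 TCP in board [ -78.  -190.8   35.7] F board [ 0.3 -0.1 -0.2] open -0.00031097782748219435 dw [-0.002  0.003 -0.001]
d [-0.29  0.08  1.77] w [-0.002  0.003 -0.001] rows 0.29
```

View pics/d3_wrist.png

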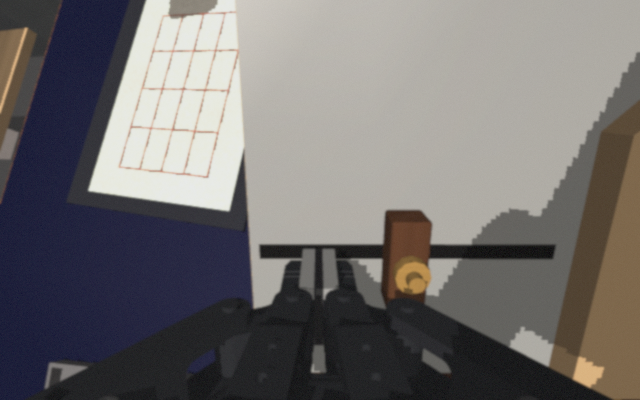

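send_rows([
  {"tx": -0.3,"ty": 0,"tz": 1,"wx": 0,"wy": 0,"wz": 0,"jaw": 1},
  {"tx": 0,"ty": 0.3,"tz": 0.6,"wx": 0,"wy": 0,"wz": 0,"jaw": 1},
  {"tx": 0,"ty": 0.5,"tz": 0,"wx": 0,"wy": 0,"wz": 0,"jaw": 1},
  {"tx": 0,"ty": 0.3,"tz": 0,"wx": 0,"wy": 0,"wz": 0,"jaw": 1},
  {"tx": 0,"ty": 0.3,"tz": 0,"wx": 0,"wy": 0,"wz": 0,"jaw": 1},
])

```text
t: 20.25
tool_pos: [0.6077, -0.3489, 0.1561]
tool_rot: [0.072, -2.626, 0.412]
contact_force: [-0.4, -0.2, 0.3]
opening: -0.0002
```

```bash
python3 look.py d4 ws
```

```text
t 20.35 TCP in board [ -74.4 -176.5   21.3] F board [-0.8  0.6  0.2] open 2.2551456905832737e-05 dw [-0.004  0.007 -0.002]
```

View pics/d4_wrist.png

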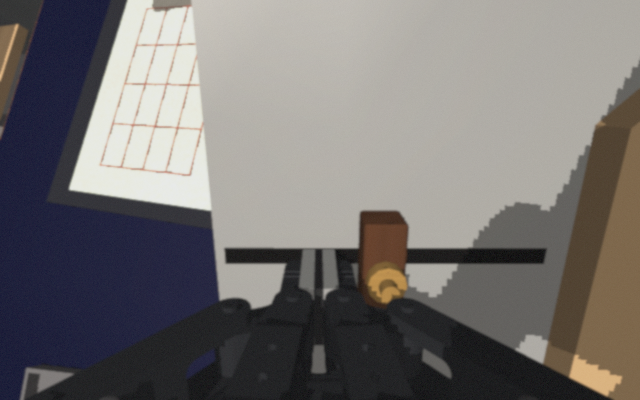

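View pics/d4_side.png

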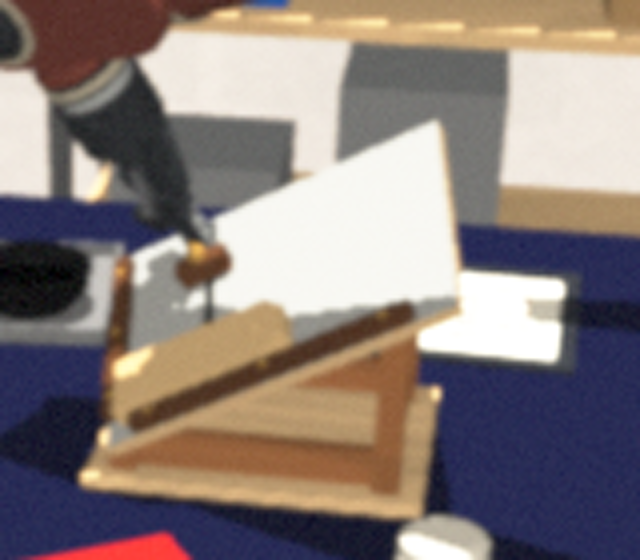

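send_rows([
  {"tx": 0,"ty": 0.1,"tz": 0.3,"wx": 0,"wy": 0.007,"wz": 0,"jaw": 1},
  {"tx": 0,"ty": 0.3,"tz": 0,"wx": 0,"wy": 0,"wz": 0,"jaw": 1},
  {"tx": 0,"ty": 0.4,"tz": 0,"wx": 0,"wy": 0,"wz": 0,"jaw": 1},
  {"tx": 0,"ty": 0.4,"tz": 0,"wx": 0,"wy": 0,"wz": 0,"jaw": 1},
])

```text
t: 20.85
tool_pos: [0.6052, -0.3394, 0.1509]
tool_rot: [0.069, -2.62, 0.416]
contact_force: [-0.0, -3.8, 0.5]
opening: -0.0001
```

```bash
python3 look.py d5 n
```

```text
t 20.85 TCP in board [ -74.4 -165.8   18.6] F board [-0.2 -3.8 -0.7] open -0.00011095856651242947 dw [-0.007  0.001 -0.004]
```

Now pushing the cleat with 3.8 N, close to its stated 3 N. I continue.

send_rows([
  {"tx": 0,"ty": 0.6,"tz": 0,"wx": 0,"wy": 0,"wz": 0,"jaw": 1},
  {"tx": 0,"ty": 0.7,"tz": 0,"wx": 0,"wy": 0,"wz": 0,"jaw": 1},
  {"tx": 0,"ty": 0.7,"tz": 0,"wx": 0,"wy": 0,"wz": 0,"jaw": 1},
  {"tx": 0,"ty": 0.7,"tz": 0,"wx": 0,"wy": 0,"wz": 0,"jaw": 1},
  {"tx": 0,"ty": 0.7,"tz": 0,"wx": 0,"wy": 0,"wz": 0,"jaw": 1},
])

```text
t: 21.48
tool_pos: [0.6009, -0.3056, 0.1414]
tool_rot: [0.069, -2.62, 0.419]
contact_force: [0.5, -3.5, 0.8]
opening: 0.0006
```

```bash
python3 look.py d6 w
```

```text
t 21.525 TCP in board [ -74.3 -129.4   18.6] F board [-0.4 -0.9  1.4] open 0.0003100788239084013 dw [-0.008  0.001 -0.004]
```

View pics/d6_wrist.png

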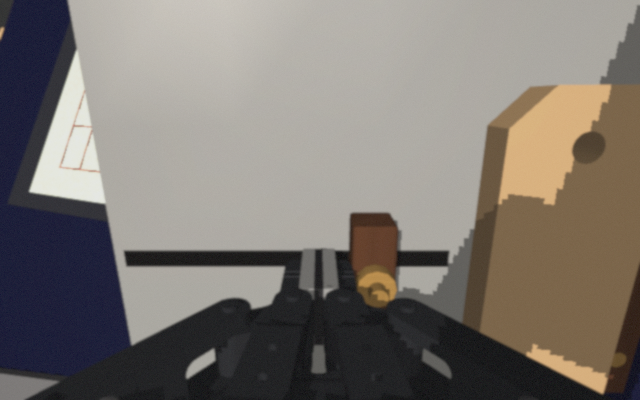

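The cleat (373,245) rides ahead of the fingers towards the tag's long edge at (480,230), about 37 mm to go.

send_rows([
  {"tx": 0,"ty": 0.6,"tz": 0,"wx": 0,"wy": 0,"wz": 0,"jaw": 1},
  {"tx": 0,"ty": 0.6,"tz": 0,"wx": 0,"wy": 0,"wz": 0,"jaw": 1},
  {"tx": 0,"ty": 0.6,"tz": 0,"wx": 0,"wy": 0,"wz": 0,"jaw": 1},
  {"tx": 0,"ty": 0.6,"tz": 0,"wx": 0,"wy": 0,"wz": 0,"jaw": 1},
  {"tx": 0,"ty": 0.4,"tz": 0,"wx": 0,"wy": 0,"wz": 0,"jaw": 1},
])

```text
t: 22.15
tool_pos: [0.5972, -0.2762, 0.1331]
tool_rot: [0.069, -2.62, 0.418]
contact_force: [0.1, -3.2, 1.0]
opening: -0.0001
```

```bash
python3 look.py d7 n
```

```text
t 22.15 TCP in board [-74.3 -99.7  18.8] F board [-0.3 -3.4 -0.1] open -0.00013678079944671036 dw [-0.008  0.001 -0.004]
```

send_rows([
  {"tx": 0,"ty": 0.3,"tz": 0,"wx": 0,"wy": 0,"wz": 0,"jaw": 1},
  {"tx": 0,"ty": 0.3,"tz": 0,"wx": 0,"wy": 0,"wz": 0,"jaw": 1},
])

```text
t: 22.4
tool_pos: [0.5965, -0.2701, 0.1314]
tool_rot: [0.069, -2.62, 0.418]
contact_force: [0.5, -2.2, 1.3]
opening: -0.0001
```

send_rows([
  {"tx": 0,"ty": 0.2,"tz": 0,"wx": 0,"wy": 0,"wz": 0,"jaw": 1},
])

```text
t: 22.52
tool_pos: [0.5964, -0.2691, 0.1312]
tool_rot: [0.069, -2.62, 0.422]
contact_force: [1.0, -8.5, 1.4]
opening: -0.0003
```

send_rows([
  {"tx": 0,"ty": 0.2,"tz": 0,"wx": 0,"wy": 0,"wz": 0,"jaw": 1},
])

```text
t: 22.65
tool_pos: [0.5964, -0.269, 0.1313]
tool_rot: [0.069, -2.62, 0.428]
contact_force: [1.0, -9.5, 0.4]
opening: 0.0001
```

```bash
python3 look.py d8 w
```

```text
t 22.7 TCP in board [-74.4 -92.2  19. ] F board [ 0.8 -8.7 -1.7] open -0.000140564914607359 dw [-0.015  0.002 -0.007]
```

View pics/d8_wrist.png

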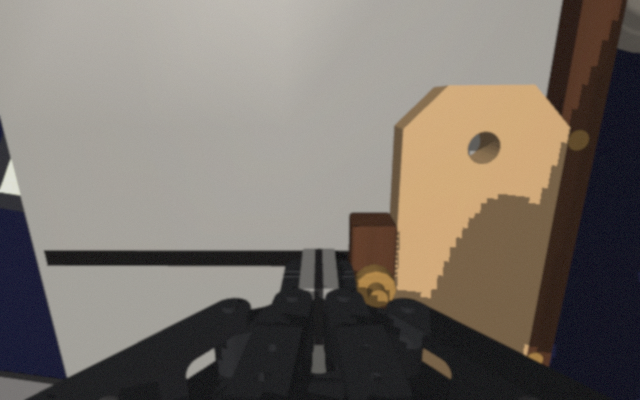

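The cleat bears on the tag: force is up to 9 N at y = -92.2, as predicted. I press a little more firmly, then leave.

send_rows([
  {"tx": 0,"ty": 0.4,"tz": 0,"wx": 0,"wy": 0,"wz": 0,"jaw": 1},
  {"tx": 0,"ty": 0.4,"tz": 0,"wx": 0,"wy": 0,"wz": 0,"jaw": 1},
])

```text
t: 22.95
tool_pos: [0.5964, -0.2687, 0.1315]
tool_rot: [0.065, -2.621, 0.449]
contact_force: [1.0, -15.1, 0.6]
opening: 0.0001
```

```bash
python3 look.py d9 n
```

```text
t 22.95 TCP in board [-74.5 -92.   19.3] F board [  0.9 -14.7  -3.5] open 7.835938378047093e-05 dw [-0.029  0.005 -0.013]
```

Firm at about 15 N. I release straight back, then up.

send_rows([
  {"tx": 0,"ty": -0.6,"tz": 0,"wx": 0,"wy": 0,"wz": 0,"jaw": 1},
  {"tx": 0,"ty": -1,"tz": 0,"wx": 0,"wy": 0,"wz": 0,"jaw": 1},
  {"tx": 0,"ty": 0,"tz": -4,"wx": -0.02,"wy": 0,"wz": 0,"jaw": 1},
  {"tx": 3,"ty": 1,"tz": -6,"wx": 0,"wy": 0,"wz": 0,"jaw": 1},
  {"tx": 3,"ty": 1,"tz": -6,"wx": 0,"wy": 0,"wz": 0,"jaw": 1},
])

```text
t: 23.58
tool_pos: [0.6124, -0.2146, 0.2816]
tool_rot: [0.06, -2.611, 0.401]
contact_force: [-0.0, 0.2, -0.3]
opening: -0.0001
```

send_rows([
  {"tx": 0,"ty": 0,"tz": 0,"wx": 0,"wy": 0,"wz": 0,"jaw": 1},
  {"tx": 0,"ty": 0,"tz": 0,"wx": 0,"wy": 0,"wz": 0,"jaw": 1},
])

```text
t: 23.82
tool_pos: [0.6147, -0.213, 0.2877]
tool_rot: [0.061, -2.62, 0.404]
contact_force: [-0.7, -0.4, -0.6]
opening: 0.0
```

```bash
python3 - <<'E'
from bm import *
import pickle
c=ctrl.camera_info("wrist");pickle.dump(c,open("c8.pkl","wb"));im=ctrl.get_image("wrist")[:,:,::-1];cv2.imwrite("pics/e1.png",im)
cv2.imwrite("pics/e1c.png",cv2.resize(im[100:300,260:440],None,fx=3,fy=3,interpolation=cv2.INTER_CUBIC))
E
python3 look.py e1 st
```

```text
t 23.975 TCP in board [-133.3  -83.8  174.5] F board [ 0.7  1.6 -0.1] open 0.0002111440254768662 dw [ 0.003 -0.002 -0.008]
```

View pics/e1.png

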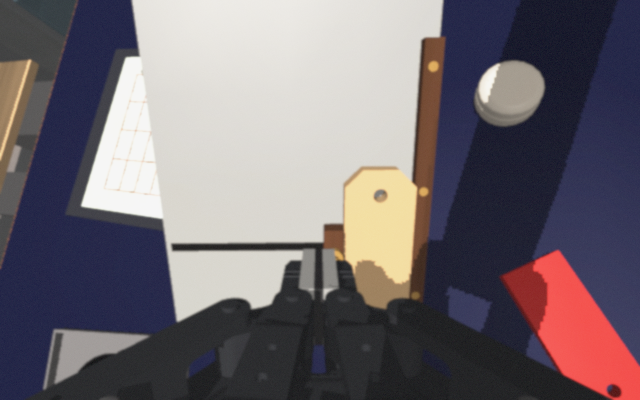

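View pics/e1c.png

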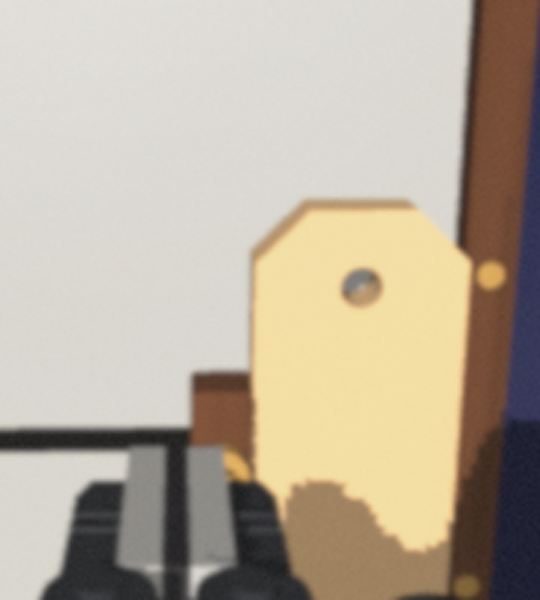

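View pics/e1_side.png

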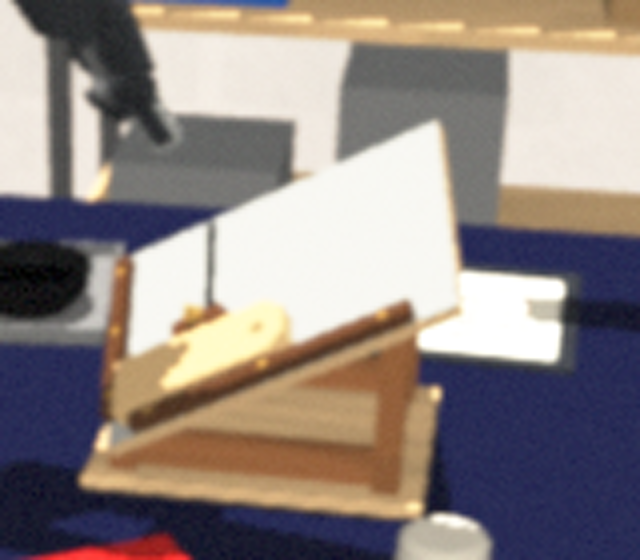

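```bash
python3 - <<'E'
from bm import *
import pickle
c=pickle.load(open("c8.pkl","rb"));C=lambda p:(260+(p[0]+.5)/3-.5,100+(p[1]+.5)/3-.5)
for n,q,z in[("hole",(362,286),18),("eL",(306,206),18),("eR",(410,206),18),("Ltop",(253,258),18),("Rtop",(471,262),18),("Llow",(254,470),18),("Rlow",(456,500),18),("nail",(490,275),12),("stripin",(470,60),12),("cleat back top",(193,390),20)]:print(n,br(c,C(q),z))
im=ctrl.get_image("top")[:,:,::-1];cv2.imwrite("pics/f_top.png",im)
d=cv2.absdiff(im,cv2.imread("pics/top0.png")).max(2);m=(d>60).astype(np.uint8)
n,l,s,_=cv2.connectedComponentsWithStats(m);print([r.tolist() for r in s[1:] if r[4]>12])
E
```

```text
hole [-127.6  -29.5   18. ]
eL [-150.4  -45.8   18. ]
eR [-150.2  -17.2   18. ]
Ltop [-135.9  -60.2   18. ]
Rtop [-134.2    0.7   18. ]
Llow [-71.7 -59.1  18. ]
Rlow [-61.5   1.2  18. ]
nail [-128.9    8.1   12. ]
stripin [-188.9   -1.7   12. ]
cleat back top [-97.7 -77.1  20. ]
[[187, 91, 237, 307, 11161], [358, 104, 18, 52, 315], [435, 185, 9, 9, 61], [394, 195, 20, 24, 81], [437, 195, 8, 5, 31], [244, 205, 19, 46, 820], [328, 228, 17, 50, 220], [84, 290, 86, 97, 4665], [65, 298, 22, 48, 495], [358, 299, 10, 34, 70], [356, 334, 10, 7, 30], [172, 341, 65, 43, 208], [316, 345, 53, 45, 955], [163, 346, 66, 54, 1289], [244, 369, 6, 7, 14], [287, 368, 33, 32, 707], [237, 383, 14, 10, 43], [252, 393, 11, 7, 24], [365, 392, 4, 8, 18]]
```

View pics/f_top.png

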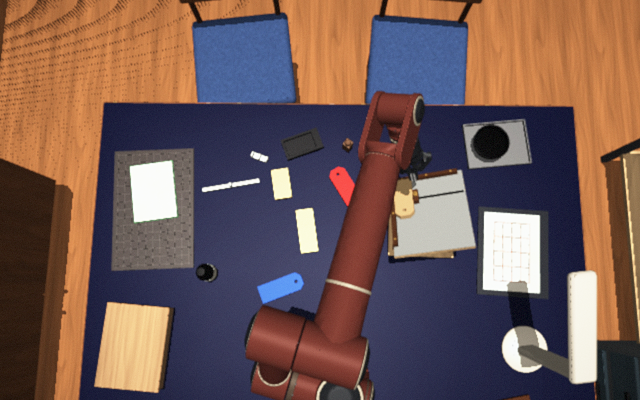

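The tag is home, with its hole at (-127.6, -29.5) mm. The cleat's back face is at y = -77, so its front is on the tag's edge at about -60. In the top view the bystanders haven't moved and the arm touches nothing, so I hand in.

```bash
python3 -c "
from station import ctrl
print(ctrl.finish_job(), ctrl.get_obs()['t'])"
```

```text
the job is handed in; nothing more can be done
the job is handed in; nothing more can be done
```

The tag is lying home in the corner of the lettering board, hole end up the slope, with the cleat left snug on its free long edge. I handed the job in at about 24 s.

**What I did:** I set the tag down on the laminate about 4 cm from each strip, with about 4 N contact, and let it slide. It hung up on the bottom strip about 11 mm short of the side strip. I nudged it sideways (5.5 N at the stop) and then lightly downhill (7.6 N at the stop). Then I slid the cleat up to the tag and pressed it to about 15 N before backing away.

**Last checks:**
- **Tag position:** the hole measured (-127.6, -29.5) mm on the board against (-128, -30) ideal. The clipped end is at x = -150, and the long edges are at y of about 0 and -60, within my picking error of about 1 mm.
- **Cleat:** its front face is at y of about -60, against the tag.
- **Everything else:** in the last top view nothing visible has moved; the arm hid the paste pot, which looked unmoved in the wrist view. The robot is touching nothing.

**One disagreement:** the board's tilt fitted from the images differed by about 1 to 2 degrees from the stated angles taken literally. It had no visible effect, since the touch-down height and both strip contacts came within about 1 mm of prediction.

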